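Kit a gear set in shaft order on a fixture plate

ROBOT

A 6-joint arm with a two-finger parallel gripper is mounted at the origin on a cart in front of the work surface, level with it; the furniture and walls round the work are solid. World frame = base frame: x ahead of the robot, y to its left, z up, the work surface at z = 0. Lengths are in mm, angles in rad, forces in N, time in s.
With the tool pointing down it reaches from about 300 to 825 mm from the base axis. Payload 5.4 kg.
Tool frame: the origin (TCP) lies midway between the tips of the shut fingers; the grasp point (between the pads) lies 19 mm behind it (r.hold_point_z is the distance from the TCP to the grasp point, in mm); z points along the fingers, y is the line along which they close (so a half turn about z gives the same grasp; the last joint's range is limited). The gripper opens to 92 mm and grips with 3 to 60 N. Pads are 20 mm wide; open, the fingers measure 128 mm over their backs; the gripper's body (75 mm by 189 mm) begins 69 mm behind the grasp point.
Start: joints at [-0.21, 0.158, 1.597, -0, 1.386, -0.21], TCP at [574.984, -0.018, 214.601] pointing down, gripper open.
Joint ranges: [-2.91, 2.91], [-0.94, 2.29], [0.18, 2.7], [-1.29, 4.43], [0.17, 2.64], [-3, 3]. Speed limits (rad/s): [2.57, 2.57, 3.14, 3.14, 3.14, 3.14].

INTERFACE

Orientations are given as a unit quaternion [x, y, z, w].
In Python, from rig import r, eyes gives the robot as it stands.
- The arm moves only by the tool play_rows, never from a script. Its argument "motion" is a list of rows, each an object of numbers: "dx", "dy", "dz": the shift along the tool's x, y, z in a scale on which 1.0 is 250 mm; "rx", "ry", "rz": the turn, a rotation vector about the tool's x, y, z in shares of 180 degrees (1.0 is 180 degrees); "grip": the closure, from -1 (fully open) to 1 (shut). A call has 1 to 5 rows; each row is the pose to reach, as a shift and turn from the pose commanded when the call began, along the tool's axes at that moment; what a row does not reach only later rows make up. A row lasts 1/12 s, in which the tool goes at most 41.7 mm and 7.16 degrees, less where a joint would pass 70% of its speed; a pose out of reach is approached as far as the arm can. A shift or turn number past 1, either way, is cut back to 1. A call with a gripper value outside its range is refused whole. The fingers move at their own pace and stop on an object; the grip force is fixed at half the most. Time passes only in rows, so rows that repeat a pose let the fingers close. It gives the time, the measured TCP pose, the force, the opening and the grip force at its end, in the units of the state.
- r.observe(): the state, without advancing time (a new reading comes with each control period).
- eyes.snapshot(name): name is "scene" or "side" or "wrist"; returns a dict with "image" (400x640x3 uint8, blue, green, red), "range_z" (400x640 float32, mm along the optical axis (not along the pixel's ray), 0 where there is no reading), "fx", "fy", "cx", "cy" (pixels), "T" (4x4, takes a point from camera to world coordinates). Camera axes: x right, y down, z forward; pixel columns grow to the right and rows downward; lengths in mm; the calibration is good to about 2 mm. The wrist camera is an equidistant fisheye: a pixel r from the principal point sees the ray r / f radians off the axis. A picture is of the moment at which its call begins.
- r.hand_in(): hands the job in; it is judged then, once.
The state is a dict: "time": time; "joint_pos": joint angles; "joint_velocities": joint speeds; "joint_efforts": joint torques, N m; "tool_pos": TCP position; "ee_rot": TCP orientation; "ft_force": force on the tool from outside, world axes, zero at the start; "torque": the same for the moment, N m; "finger_gap": finger opening in mm; "grip_force": force on a finger pad.
Only numpy, scipy, OpenCV 4.12 (cv2) and the standard library are available. Lean on these libraries where they do the work, as an engineer would, in place of code of your own. Each camera call takes 0.05 s, during which the arm holds its last target. There are 200 camera calls.

TASK

Kit the gear set in shaft order on the aluminium fixture plate. Put the ball bearing in its holder (slide the gate back by its black knob, set the bearing flat in the round pocket, then push the gate fully home over it), seat the low gear hub up in the round nest, and fit the brass synchro ring over that gear's hub so that it lies on the gear's shoulder. Stand the gear cluster upright on the bare plate midway between the pocket and the nest, and do not shift the shift fork that lies beside the work.

Things in the scene. Friction and masses are not known exactly. Their poses are not given: they have to be found in the camera images.
- kit_plate: Aluminium plate with a grid of small holes, 150 (x) x 330 (y) x 12 mm, fixed on the bench. Origin: centre of its underside; z up, +y along it to the robot's left, +x across it away from the robot. Bearing pocket and gear nest are centred at x = -25 mm, y = 115 and -115 mm, either way round; the gear cluster's place is midway, at x = -25 mm, y = 0, on the plate's flat top.
- gear_nest: Round steel seat on a square foot, fixed on the plate. Origin: centre of its underside, on the plate's top. Its rim, 86 mm outside and 75 mm inside diameter, stands 5 mm above the seat's floor; floor 6 mm and rim top 11 mm above the origin. The low gear stands in it.
- bearing_holder: Steel holder fixed on the plate, axes as the plate's. Origin: underside (on the plate's top), below the centre of its round pocket. Pocket 51 mm inside, 62 mm outside diameter; floor 6 mm, wall top 12 mm above the origin. Behind it (x = 36 to 90 mm, 48 mm wide, top 31 mm) lies the gate's channel, so set the bearing in with the fingers either side in y.
- gate (a joint): The holder's sliding gate, a flat aluminium tongue 30 mm wide and 4 mm thick, underside 22.5 mm above the holder's origin. Value in m: 0 = fully home, its nose reaching over the rear of the pocket to x = 9 mm; 0.034 = drawn fully back (+x of the holder), pocket clear. It stays where it is left; about 2 N moves it.
- gate_knob (a point): Top centre of the gate's upright black knob, 14 mm diameter, 22 mm tall, on the tongue. It stands 49 mm above the holder's origin, at x = 50 mm + the gate's value, y = 0 of the holder.
- ball_bearing: Ball bearing lying flat, 47 mm diameter, 15 mm high, 0.2 kg. Origin: centre of its underside.
- low_gear: Low dark steel gear standing on its teeth with a plain hub on top, about 0.55 kg. Teeth 70 mm diameter, from 0 to 22 mm height (the shoulder); hub 50 mm diameter from 22 to 36 mm: take it by the hub. Origin: centre of its underside, z towards the hub.
- synchro_ring: Flat brass ring with small teeth round its lower edge, 64 mm outside (66 over the teeth), 55 mm inside diameter, 9 mm high, 0.09 kg; take it across the outside. Origin: centre of its underside. Fitted over the low gear's hub, its underside lies on the shoulder, 22 mm above the gear's origin.
- gear_cluster: Tall double gear, 86 mm diameter, 78 mm high, about 0.85 kg, with a brass cone of 60 mm diameter at the top (62 to 78 mm height): take it there. Origin: centre of its underside.
- shift_fork: Grey cast shift fork lying flat, 101 x 68 x 22 mm, loose; not part of the kit, leave it where it lies. Origin: middle of its underside.

How it is judged (in metres and radians):
At the end, for the whole second after the job is handed in: Bearing flat in the pocket (within 5 mm of its centre) with the gate home (within 4 mm); low gear upright on the nest's floor; synchro ring round its hub on the shoulder (height within 3 mm); cluster upright on the plate within 15 mm of midway, along and across; all at rest (horizontal distance between ball_bearing and bearing_holder below 0.005 m and z of ball_bearing in the frame of bearing_holder between 0.003 and 0.009 m and value of joint gate below 0.004 m and horizontal distance between low_gear and gear_nest below 0.005 m and z of low_gear in the frame of gear_nest between 0.003 and 0.009 m and angle between each of low_gear, gear_cluster, ball_bearing, synchro_ring's own z axis and vertical below 0.08 rad and horizontal distance between synchro_ring and low_gear below 0.006 m and z of synchro_ring in the frame of low_gear between 0.019 and 0.025 m and x of gear_cluster in the frame of kit_plate between -0.04 and -0.01 m and y of gear_cluster in the frame of kit_plate between -0.015 and 0.015 m and z of gear_cluster in the frame of kit_plate between 0.009 and 0.015 m and linear speed of each of gear_cluster, low_gear, synchro_ring, ball_bearing below 0.02 m/s); the robot touches nothing.
It fails at once if the shift fork is shifted by more than 20 mm (distance of shift_fork from where it was at the start of the episode above 0.02 m).
It also fails if it takes over 125 s, if anything falls off the work surface, if the arm or the gripper's body presses on something with over 40 N, if the wrist force passes 120 N, or if a joint passes its speed limit or range.

## Working session

There is one attempt and no reset: what is moved stays moved. The work goes in short steps, Python scripts to look and compute and a tool call to move; the robot and the scene stay as the last step left them, time stands still between calls to the robot, and variables do not carry over. Pictures are saved under pics/ and viewed, at most 14 in all, crops included, and the job is handed in when it is done.

Besides the shell and the picture viewer there is one more tool, called after "Request:" as name(argument=value, ...), one argument or row to a line, values as JSON. play_rows: Moves the arm, as the interface text tells. Its arguments: {"type":"object","properties":{"motion":{"type":"array","items":{"type":"object","properties":{"dx":{"type":"number"},"dy":{"type":"number"},"dz":{"type":"number"},"rx":{"type":"number"},"ry":{"type":"number"},"rz":{"type":"number"},"grip":{"type":"number"}}}}},"required":["motion"]}

```bash
ls; mkdir -p pics; python3 - <<'E'
from rig import r,eyes
import cv2,numpy as np
for n in ["scene","side"]:
    s=eyes.snapshot(n); cv2.imwrite(f"pics/{n}0.png",s["image"]); np.savez(f"{n}0.npz",**s)
    print(n,s["fx"],s["fy"],s["cx"],s["cy"]);print(np.round(s["T"],3))
o=r.observe();print(o,r.hold_point_z)
E
```

```text
pics
scene 519.1394928633157 519.1394928633157 321.1121612934663 200.69204721123077
[[-8.15000e-01 -3.71000e-01  4.45000e-01  1.65620e+01]
 [-5.79000e-01  5.36000e-01 -6.15000e-01  7.68079e+02]
 [-1.10000e-02 -7.59000e-01 -6.51000e-01  7.64990e+02]
 [ 0.00000e+00  0.00000e+00  0.00000e+00  1.00000e+00]]
side 504.1932916319694 504.1932916319694 314.2781743671414 196.21684248112965
[[ 6.43000e-01 -4.50000e-01  6.20000e-01 -2.83361e+02]
 [-7.66000e-01 -3.56000e-01  5.36000e-01 -5.79326e+02]
 [-2.00000e-02 -8.19000e-01 -5.73000e-01  7.94064e+02]
 [ 0.00000e+00  0.00000e+00  0.00000e+00  1.00000e+00]]
{'time': 0.1, 'joint_pos': array([-2.10102576e-01,  1.58972868e-01,  1.59807549e+00, -1.09449436e-05,
        1.38620451e+00, -2.10078838e-01]), 'joint_velocities': array([ 3.62230570e-04, -1.98334363e-03, -2.76602790e-03,  5.97534807e-04,
        4.93762804e-04, -5.10166185e-05]), 'joint_efforts': array([ 4.86743174e-04, -3.86501849e+01, -3.22960711e+01,  7.02909334e-02,
        3.38891940e-02, -7.24501376e-06]), 'tool_pos': array([5.74445467e+02, 9.20855476e-02, 2.13740205e+02]), 'ee_rot': array([ 7.07114217e-01,  7.07098858e-01, -4.56169475e-04, -6.93556261e-04]), 'ft_force': array([-0.65330458,  0.13000813,  0.71248172]), 'torque': array([0.01515043, 0.00148588, 0.02764353]), 'grip_force': 0.0, 'finger_gap': 91.94758238307976} 18.700000000000003
```

View pics/scene0.png

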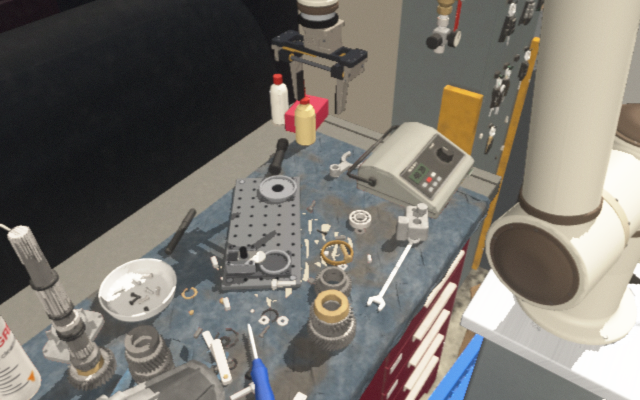

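View pics/side0.png

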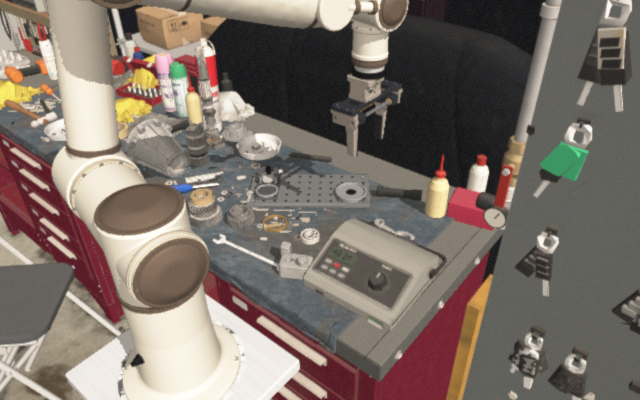

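The scene view shows the holder with its gate at (275,262), the nest at (278,188) and the bearing at (360,219). The ring is at (336,252), the low gear at (332,280), the cluster at (332,318), and the fork is probably at (342,165). The side view shows the same parts. Next I'll get positions from depth.

```bash
cat > h.py <<'E'
import numpy as np,cv2
def load(n): return dict(np.load(n+".npz"))
def cloud(s):
    v,u=np.mgrid[0:400,0:640]; z=s["range_z"].astype(float)
    p=np.stack([(u-s["cx"])/s["fx"]*z,(v-s["cy"])/s["fy"]*z,z],-1)
    w=p@s["T"][:3,:3].T+s["T"][:3,3]; w[z==0]=np.nan; return w
def circ(p):
    A=np.c_[2*p,np.ones(len(p))]; x=np.linalg.lstsq(A,(p**2).sum(1),rcond=None)[0]
    return x[0],x[1],np.sqrt(x[2]+x[0]**2+x[1]**2)
def onplane(s,uv,h):
    uv=np.atleast_2d(uv).astype(float); d=np.c_[(uv[:,0]-s["cx"])/s["fx"],(uv[:,1]-s["cy"])/s["fy"],np.ones(len(uv))]@s["T"][:3,:3].T
    o=s["T"][:3,3]; return o+d*((h-o[2])/d[:,2])[:,None]
E
python3 - <<'E'
from h import *
s=load("scene0");w=cloud(s)
for n,(u,v) in dict(bear=(360,214),ring=(321,252),low=(332,268),cl=(332,293),nest=(279,180),pocket=(276,253),knob=(259,253),plateTL=(236,180),plateTR=(299,178),plateBR=(300,285),plateBL=(224,282),fork=(340,165),block=(412,225)).items():
    print(n,np.round(w[v,u]))
# height map canvas 1.5 px/mm: x 300..700 vertical, y -250..250
S=1.2
im=np.zeros((int(450*S),int(600*S),3),np.uint8); 
hm=np.full(im.shape[:2],-99.)
for n in ["scene0","side0"]:
    s=load(n);w=cloud(s).reshape(-1,3);c=s["image"].reshape(-1,3)
    ok=np.isfinite(w).all(1)&(w[:,2]<120)&(w[:,2]>-10);w=w[ok];c=c[ok]
    r=((720-w[:,0])*S).astype(int);q=((300-w[:,1])*S).astype(int)
    k=(r>=0)&(r<im.shape[0])&(q>=0)&(q<im.shape[1]);r,q,w,c=r[k],q[k],w[k],c[k]
    o=np.argsort(w[:,2]);
    for i in o:
        if w[i,2]>hm[r[i],q[i]]: hm[r[i],q[i]]=w[i,2]; im[r[i],q[i]]=c[i]
im=cv2.dilate(im,np.ones((2,2)))
for k in range(0,600,100): cv2.putText(im,str(300-k),(int(k*S),10),0,.35,(0,255,255)); cv2.line(im,(int(k*S),0),(int(k*S),540),(0,120,120),1)
for k in range(20,450,100): cv2.putText(im,str(720-k),(0,int(k*S)),0,.35,(0,255,255)); cv2.line(im,(0,int(k*S)),(720,int(k*S)),(0,120,120),1)
cv2.imwrite("pics/top.png",im)
E
```

```text
bear [436.  46.  13.]
ring [446. 177.   1.]
low [386. 225.  34.]
cl [333. 303.  77.]
nest [651.  57.  16.]
pocket [508. 243.  18.]
knob [522. 276.  38.]
plateTL [738. 110.  12.]
plateTR [622.  19.  10.]
plateBR [426. 273.   5.]
plateBL [546. 353.  10.]
fork [571. -78.  11.]
block [320.  31.  30.]
```

View pics/top.png

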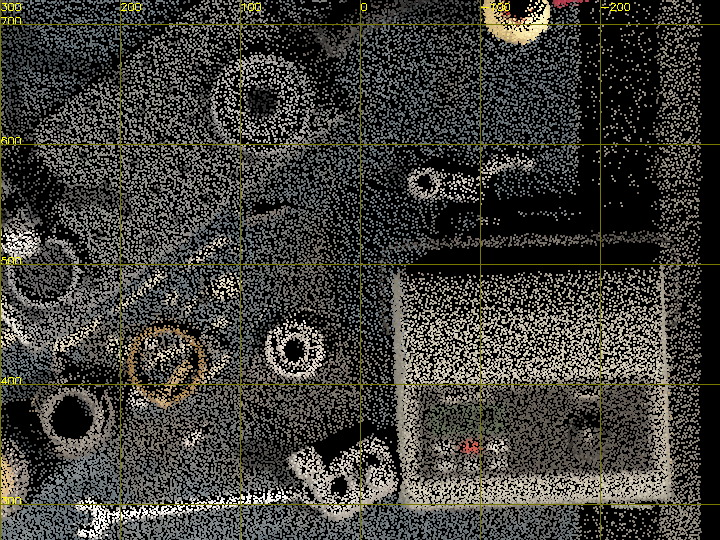

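The top-down plot shows the plate turned about 38°, with the nest near (633,80), the pocket near (495,262) and the bearing near (430,53). The ring is near (415,160), the low gear near (375,235), the cluster near (330,300) and the fork near (570,-85), well clear. I'll fit circles next.

```bash
cat >> h.py <<'E'
def fit(w,c,z0,z1,r0,r1,n=15):
    c=np.array(c,float); P=w.reshape(-1,3); P=P[np.isfinite(P).all(1)]; P=P[(P[:,2]>z0)&(P[:,2]<z1)][:,:]
    for _ in range(n):
        d=np.hypot(*(P[:,:2]-c).T); k=(d>r0)&(d<r1); x,y,r=circ(P[k,:2]); c=np.array([x,y])
    a=np.arctan2(*(P[k,:2]-c).T); cov=len(np.unique((a*18/np.pi).astype(int)))
    return np.round([x,y,r,np.median(P[k,2])],1),k.sum(),cov
E
python3 - <<'E'
from h import *
W={n:cloud(load(n+"0")) for n in ["scene","side"]}
W["both"]=np.concatenate([W[k].reshape(-1,3) for k in W])
# table/plate bias
for n,w in W.items():
    print(n)
    for nm,c,z0,z1,r0,r1 in [("nest",(633,80),19,28,34,48),("pocket",(495,262),20,28,22,36),("bear",(428,55),11,20,10,28),("ring",(415,160),5,13,24,37),("low",(372,238),31,41,12,30),("cl",(330,300),73,84,14,36)]:
        try: print(nm,*fit(w,c,z0,z1,r0,r1))
        except Exception as e: print(nm,e)
E
```

```text
scene
nest [633.8  82.6  40.3  21.2] 236 35
pocket [493.5 264.7  28.2  22.5] 197 30
bear [429.3  55.7  18.6  13.4] 200 35
ring [416.4 161.5  30.1   7.6] 203 34
low [373.1 241.2  22.2  34.6] 242 35
cl [322.1 320.3  23.3  76.4] 534 35
side
nest [632.1  80.9  40.1  21.6] 147 35
pocket [492.9 262.5  28.9  22.7] 103 34
bear [428.2  54.1  18.7  13.4] 147 35
ring [415.8 160.2  30.2   8. ] 119 34
low [371.9 239.5  22.1  34.4] 120 35
cl [321.  318.   23.7  76.8] 185 35
both
nest [633.1  81.9  40.2  21.3] 380 35
pocket [493.3 263.9  28.5  22.5] 302 35
bear [428.8  55.1  18.7  13.4] 345 35
ring [416.  161.1  30.1   7.7] 320 35
low [372.6 240.6  22.2  34.6] 362 35
cl [321.8 319.7  23.5  76.5] 719 35
```

```bash
cat >> h.py <<'E'
def go(r,x,y,z):
    from scipy.spatial.transform import Rotation as R
    o=r.observe(); d=np.array([x,y,z])-o["tool_pos"]; return np.round(R.from_quat(o["ee_rot"]).inv().apply(d),1)
PX=np.array([.7928,.6095]);PY=np.array([-.6095,.7928]);PK=np.array([493.2,263.6])
E
python3 - <<'E'
from h import *
for n in ["scene","side"]:
    s=load(n+"0");w=cloud(s).reshape(-1,3);w2=w[:,:2]-PK
    a=w2@PX;b=w2@PY;c=s["image"].reshape(-1,3).mean(1)
    for z0,z1 in [(30,36),(36,42),(42,47),(47,54),(54,70)]:
        k=(w[:,2]>z0)&(w[:,2]<z1)&(a>0)&(a<110)&(abs(b)<35)
        if k.any(): print(n,z0,k.sum(),"x",np.round(np.percentile(a[k],[2,50,98])),"y",np.round(np.percentile(b[k],[2,50,98])),np.round(c[k].mean()))
E
```

```text
scene 30 194 x [23. 74. 90.] y [-18.   1.  25.] 110.0
scene 36 357 x [21. 50. 89.] y [-22.   3.  24.] 155.0
scene 42 128 x [39. 62. 90.] y [-23.  14.  24.] 100.0
scene 47 25 x [44. 57. 65.] y [ 0.  4. 23.] 54.0
scene 54 42 x [53. 58. 64.] y [-7.  2.  7.] 49.0
side 30 44 x [19. 42. 91.] y [-24.  -4.  22.] 114.0
side 36 128 x [18. 46. 88.] y [-23.  -1.  22.] 135.0
side 42 59 x [35. 55. 89.] y [-24.  -1.  24.] 83.0
side 47 10 x [49. 55. 58.] y [-5. -0.  6.] 29.0
side 54 17 x [50. 55. 66.] y [-7. -0.  6.] 29.0
```

Units first: shifts go in shares of 250 mm and turns go in shares of 180 degrees. So 0.6 rad is 0.191.

Request:
play_rows(
  motion=[
    {"rz": 0.0382, "grip": 1},
    {"rz": 0.0764, "grip": 1},
    {"rz": 0.1146, "grip": 1},
    {"rz": 0.1528, "grip": 1},
    {"rz": 0.191, "grip": 1},
  ],
)

```text
validation failed for argument at $.mo...
```

Scaled: 0.315 rad is 0.1003.

Request:
play_rows(
  motion=[
    {"rz": 0.0382, "grip": 1},
    {"rz": 0.0764, "grip": 1},
    {"rz": 0.1003, "grip": 1},
    {"rz": 0.1003, "grip": 1},
    {"rz": 0.1003, "grip": 1},
  ],
)

```text
validation failed for argument at $.mo...
```

Scaled: 0.6 rad is 0.191.

Request:
play_rows(
  motion=[
    {"dx": 0, "dy": 0, "dz": 0, "rx": 0, "ry": 0, "rz": 0.0382, "grip": 1},
    {"dx": 0, "dy": 0, "dz": 0, "rx": 0, "ry": 0, "rz": 0.0764, "grip": 1},
    {"dx": 0, "dy": 0, "dz": 0, "rx": 0, "ry": 0, "rz": 0.1146, "grip": 1},
    {"dx": 0, "dy": 0, "dz": 0, "rx": 0, "ry": 0, "rz": 0.1528, "grip": 1},
    {"dx": 0, "dy": 0, "dz": 0, "rx": 0, "ry": 0, "rz": 0.191, "grip": 1},
  ],
)

```text
time: 0.52
tool_pos: [574.6, 0.1, 214.0]
ee_rot: [0.886, 0.464, -0.0, -0.0]
ft_force: [0.2, -0.0, 0.1]
finger_gap: 60.8
grip_force: 0.0
```

Scaled: 0.315 rad is 0.1003.

Request:
play_rows(
  motion=[
    {"dx": 0, "dy": 0, "dz": 0, "rx": 0, "ry": 0, "rz": 0.0382, "grip": 1},
    {"dx": 0, "dy": 0, "dz": 0, "rx": 0, "ry": 0, "rz": 0.0764, "grip": 1},
    {"dx": 0, "dy": 0, "dz": 0, "rx": 0, "ry": 0, "rz": 0.1003, "grip": 1},
    {"dx": 0, "dy": 0, "dz": 0, "rx": 0, "ry": 0, "rz": 0.1003, "grip": 1},
  ],
)

```text
time: 0.85
tool_pos: [574.7, 0.1, 214.1]
ee_rot: [0.947, 0.321, -0.0, -0.0]
ft_force: [0.1, -0.3, 0.3]
finger_gap: 34.1
grip_force: 0.0
```

```bash
python3 - <<'E'
from h import *
from rig import r
for x,z in [(32,110),(32,50),(66,50)]:
    print(go(r,*(PK+x*PX),z))
E
```

```text
[ 127.7 -258.7  104.2]
[ 127.8 -258.6  164.2]
[ 161.8 -258.7  164.2]
```

Scaled: -170 mm is -0.68, -136 mm is -0.544.

Request:
play_rows(
  motion=[
    {"dx": 0.068, "dy": -0.136, "dz": 0.04, "rx": 0, "ry": 0, "rz": 0, "grip": 1},
    {"dx": 0.136, "dy": -0.272, "dz": 0.08, "rx": 0, "ry": 0, "rz": 0, "grip": 1},
    {"dx": 0.204, "dy": -0.408, "dz": 0.12, "rx": 0, "ry": 0, "rz": 0, "grip": 1},
    {"dx": 0.272, "dy": -0.544, "dz": 0.16, "rx": 0, "ry": 0, "rz": 0, "grip": 1},
    {"dx": 0.336, "dy": -0.68, "dz": 0.2, "rx": 0, "ry": 0, "rz": 0, "grip": 1},
  ],
)

```text
time: 1.27
tool_pos: [537.1, 187.6, 163.9]
ee_rot: [0.946, 0.323, -0.0, -0.0]
ft_force: [1.4, -0.3, 0.5]
finger_gap: 1.3
grip_force: 0.0
```

Scaled: -89 mm is -0.356, -68 mm is -0.272.

Request:
play_rows(
  motion=[
    {"dx": 0.068, "dy": -0.136, "dz": 0.04, "rx": 0, "ry": 0, "rz": 0, "grip": 1},
    {"dx": 0.136, "dy": -0.272, "dz": 0.08, "rx": 0, "ry": 0, "rz": 0, "grip": 1},
    {"dx": 0.176, "dy": -0.356, "dz": 0.12, "rx": 0, "ry": 0, "rz": 0, "grip": 1},
    {"dx": 0.176, "dy": -0.356, "dz": 0.16, "rx": 0, "ry": 0, "rz": 0, "grip": 1},
    {"dx": 0.176, "dy": -0.356, "dz": 0.2, "rx": 0, "ry": 0, "rz": 0, "grip": 1},
  ],
)

```text
time: 1.68
tool_pos: [517.9, 284.1, 113.7]
ee_rot: [0.946, 0.324, -0.0, 0.0]
ft_force: [-0.4, 0.1, -0.1]
finger_gap: 0.5
grip_force: 0.0
```

```bash
python3 - <<'E'
from h import *
from rig import r,eyes
for x,z in [(32,110),(32,50),(66,50)]:
    print(go(r,*(PK+x*PX),z))
s=eyes.snapshot("wrist");cv2.imwrite("pics/w1.png",s["image"]);print(s["fx"],s["cx"],s["cy"],np.round(s["T"],2))
E
```

```text
[-0.1  1.2  3.7]
[-0.   1.2 63.7]
[34.   1.3 63.6]
309.70691628693146 319.481404499818 195.58967373988077 [[ 6.1000e-01 -7.6000e-01 -2.0000e-01  5.7466e+02]
 [-7.9000e-01 -5.9000e-01 -1.6000e-01  3.2822e+02]
 [ 0.0000e+00  2.6000e-01 -9.7000e-01  2.8305e+02]
 [ 0.0000e+00  0.0000e+00  0.0000e+00  1.0000e+00]]
```

View pics/w1.png

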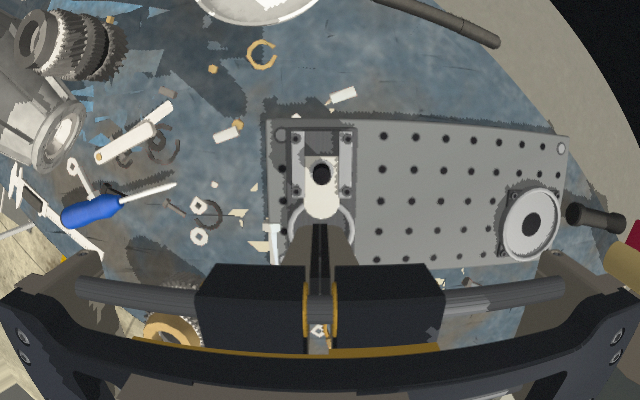

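The wrist view shows the shut fingers lined up just in front of the black knob at (321,173), with the gate partly over the pocket. I'll lower and push it back.

Scaled: 62 mm is 0.248, 44 mm is 0.176.

Request:
play_rows(
  motion=[
    {"dx": 0, "dy": 0, "dz": 0.088, "rx": 0, "ry": 0, "rz": 0, "grip": 1},
    {"dx": 0, "dy": 0, "dz": 0.176, "rx": 0, "ry": 0, "rz": 0, "grip": 1},
    {"dx": 0, "dy": 0, "dz": 0.248, "rx": 0, "ry": 0, "rz": 0, "grip": 1},
    {"dx": 0, "dy": 0, "dz": 0.248, "rx": 0, "ry": 0, "rz": 0, "grip": 1},
  ],
)

```text
time: 2.07
tool_pos: [515.9, 280.6, 48.5]
ee_rot: [0.947, 0.321, -0.004, 0.0]
ft_force: [-0.9, -0.5, 0.0]
finger_gap: 0.6
grip_force: 0.0
```

Scaled: 27 mm is 0.108, 23 mm is 0.092.

Request:
play_rows(
  motion=[
    {"dx": 0.024, "dy": 0, "dz": 0, "rx": 0, "ry": 0, "rz": 0, "grip": 1},
    {"dx": 0.048, "dy": 0, "dz": 0, "rx": 0, "ry": 0, "rz": 0, "grip": 1},
    {"dx": 0.072, "dy": 0, "dz": 0, "rx": 0, "ry": 0, "rz": 0, "grip": 1},
    {"dx": 0.092, "dy": 0, "dz": 0, "rx": 0, "ry": 0, "rz": 0, "grip": 1},
    {"dx": 0.108, "dy": 0, "dz": 0, "rx": 0, "ry": 0, "rz": 0, "grip": 1},
  ],
)

```text
time: 2.48
tool_pos: [541.4, 300.0, 53.8]
ee_rot: [0.947, 0.322, 0.001, 0.0]
ft_force: [0.3, -2.0, 1.3]
finger_gap: 0.3
grip_force: 1.1
```

Scaled: 5 mm is 0.02, 4 mm is 0.016.

Request:
play_rows(
  motion=[
    {"dx": 0.008, "dy": 0, "dz": 0, "rx": 0, "ry": 0, "rz": 0, "grip": 1},
    {"dx": 0.016, "dy": 0, "dz": 0, "rx": 0, "ry": 0, "rz": 0, "grip": 1},
    {"dx": 0.02, "dy": 0, "dz": 0, "rx": 0, "ry": 0, "rz": 0, "grip": 1},
  ],
)

```text
time: 2.73
tool_pos: [544.2, 303.1, 53.0]
ee_rot: [0.947, 0.322, 0.0, -0.0]
ft_force: [-0.6, -1.3, 1.9]
finger_gap: 0.4
grip_force: 1.0
```

Scaled: -80 mm is -0.32, -60 mm is -0.24.

Request:
play_rows(
  motion=[
    {"dx": -0.032, "dy": 0, "dz": 0, "rx": 0, "ry": 0, "rz": 0, "grip": 1},
    {"dx": -0.048, "dy": 0, "dz": -0.1, "rx": 0, "ry": 0, "rz": 0, "grip": 0.2},
    {"dx": -0.12, "dy": 0.04, "dz": -0.24, "rx": 0, "ry": 0, "rz": 0, "grip": 0.2},
    {"dx": -0.18, "dy": 0.12, "dz": -0.32, "rx": 0, "ry": 0, "rz": 0, "grip": 0.2},
    {"dx": -0.24, "dy": 0.24, "dz": -0.32, "rx": 0, "ry": 0, "rz": 0, "grip": 0.2},
  ],
)

```text
time: 3.15
tool_pos: [534.8, 220.2, 138.2]
ee_rot: [0.946, 0.324, 0.005, 0.0]
ft_force: [0.7, -0.5, 0.9]
finger_gap: 24.7
grip_force: 0.0
```

```bash
python3 - <<'E'
from h import *
from rig import r,eyes
for n in ["scene","side"]:
    s=eyes.snapshot(n);w=cloud(s).reshape(-1,3);w2=w[:,:2]-PK
    a=w2@PX;b=w2@PY;c=s["image"].reshape(-1,3).mean(1)
    k=(w[:,2]>49)&(w[:,2]<70)&(a>30)&(a<120)&(abs(b)<15)
    if k.any(): print(n,k.sum(),"x",np.round(np.percentile(a[k],[2,50,98])),"y",np.round(np.percentile(b[k],[2,50,98])))
print(go(r,428.8,55,120), r.observe()["finger_gap"])
E
```

```text
scene 56 x [74. 80. 86.] y [-8.  3.  6.]
side 25 x [71. 76. 86.] y [-6. -1.  6.]
[-181.4   63.6   13.9] 32.68817803828896
```

Scaled: -180 mm is -0.72, -150 mm is -0.6.

Request:
play_rows(
  motion=[
    {"dx": -0.152, "dy": 0.048, "dz": 0, "rx": 0, "ry": 0, "rz": 0, "grip": -0.5},
    {"dx": -0.304, "dy": 0.1, "dz": 0, "rx": 0, "ry": 0, "rz": 0, "grip": -0.5},
    {"dx": -0.456, "dy": 0.152, "dz": 0, "rx": 0, "ry": 0, "rz": 0, "grip": -0.5},
    {"dx": -0.6, "dy": 0.208, "dz": 0, "rx": 0, "ry": 0, "rz": 0, "grip": -0.5},
    {"dx": -0.72, "dy": 0.248, "dz": 0, "rx": 0, "ry": 0, "rz": 0, "grip": -0.5},
  ],
)

```text
time: 3.67
tool_pos: [426.0, 59.0, 131.7]
ee_rot: [0.947, 0.322, -0.0, -0.0]
ft_force: [0.2, -1.1, 0.6]
finger_gap: 66.2
grip_force: 0.0
```

Request:
play_rows(
  motion=[
    {"dx": 0, "dy": 0, "dz": 0, "rx": 0, "ry": 0, "rz": 0, "grip": -0.5},
    {"dx": 0, "dy": 0, "dz": 0, "rx": 0, "ry": 0, "rz": 0, "grip": -0.5},
    {"dx": 0, "dy": 0, "dz": 0, "rx": 0, "ry": 0, "rz": 0, "grip": -0.5},
  ],
)

```text
time: 3.92
tool_pos: [428.2, 60.5, 132.6]
ee_rot: [0.947, 0.322, 0.0, -0.0]
ft_force: [0.0, 0.6, 0.5]
finger_gap: 68.9
grip_force: 0.0
```

```bash
python3 - <<'E'
from h import *
from rig import r,eyes
print(go(r,428.8,55,7), r.observe()["finger_gap"])
s=eyes.snapshot("wrist");cv2.imwrite("pics/w2.png",s["image"])
E
```

```text
[ -3.    4.7 125.6] 68.86128919083933
```

View pics/w2.png

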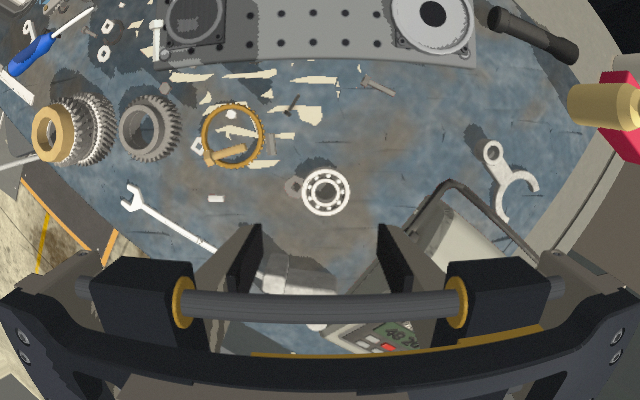

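The wrist view shows the bearing at (325,190), centred between the fingers, with the fork at (510,180). The bench instrument is at lower right, so I'll check its height against the gripper body's footprint.

```bash
python3 - <<'E'
from h import *
w=np.concatenate([cloud(load(n+"0")).reshape(-1,3) for n in ["scene","side"]])
w2=w[:,:2]-[428.8,55]
a=w2@PX;b=-(w2@PY)
for A in range(-60,60,20):
    print(A,[int(np.nanpercentile(w[k,2],98)) if (k:=((a>A)&(a<A+20)&(b>B)&(b<B+20)&(w[:,2]<200))).sum()>3 else None for B in range(-120,120,20)])
E
```

```text
-60 [3, 4, 2, 1, 2, 3, 4, 3, 2, 83, 85, 85]
-40 [3, 3, 3, 3, 3, 13, 13, 3, 3, 75, 83, 81]
-20 [9, 3, 2, 3, 15, 15, 16, 15, 3, 51, 74, 75]
0 [4, 3, 3, 2, 14, 16, 16, 15, 3, 3, 50, 50]
20 [17, 14, 10, 10, 3, 14, 15, 3, 3, 3, 3, 46]
40 [14, 14, 12, 11, 3, 4, 2, 3, 4, 4, 3, 3]
```

Scaled: 125 mm is 0.5, 4.7 mm is 0.0188.

Request:
play_rows(
  motion=[
    {"dx": -0.012, "dy": 0.0188, "dz": 0.14, "rx": 0, "ry": 0, "rz": 0, "grip": -0.5},
    {"dx": -0.012, "dy": 0.0188, "dz": 0.28, "rx": 0, "ry": 0, "rz": 0, "grip": -0.5},
    {"dx": -0.012, "dy": 0.0188, "dz": 0.4, "rx": 0, "ry": 0, "rz": 0, "grip": -0.5},
    {"dx": -0.012, "dy": 0.0188, "dz": 0.468, "rx": 0, "ry": 0, "rz": 0, "grip": -0.5},
    {"dx": -0.012, "dy": 0.0188, "dz": 0.5, "rx": 0, "ry": 0, "rz": 0, "grip": -0.5},
  ],
)

```text
time: 4.38
tool_pos: [426.6, 55.7, 4.7]
ee_rot: [0.946, 0.323, -0.002, -0.001]
ft_force: [0.3, 0.4, -0.7]
finger_gap: 69.1
grip_force: 0.0
```

Request:
play_rows(
  motion=[
    {"dx": 0, "dy": 0, "dz": 0, "rx": 0, "ry": 0, "rz": 0, "grip": -0.5},
    {"dx": 0, "dy": 0, "dz": 0, "rx": 0, "ry": 0, "rz": 0, "grip": -0.5},
    {"dx": 0, "dy": 0, "dz": 0, "rx": 0, "ry": 0, "rz": 0, "grip": -0.5},
  ],
)

```text
time: 4.63
tool_pos: [430.2, 54.4, 9.0]
ee_rot: [0.947, 0.322, 0.001, 0.001]
ft_force: [0.5, 1.0, 0.1]
finger_gap: 68.8
grip_force: 0.0
```

```bash
python3 - <<'E'
from h import *
from rig import r,eyes
print(go(r,428.8,55,7), r.observe()["finger_gap"])
E
```

```text
[-0.7 -1.3  2. ] 68.775533397044
```

Scaled: 1.5 mm is 0.006, -1 mm is -0.004.

Request:
play_rows(
  motion=[
    {"dx": -0.002, "dy": -0.004, "dz": 0.006, "rx": 0, "ry": 0, "rz": 0, "grip": -0.5},
    {"dx": -0.002, "dy": -0.004, "dz": 0.006, "rx": 0, "ry": 0, "rz": 0, "grip": 0.3},
    {"dx": -0.002, "dy": -0.004, "dz": 0.006, "rx": 0, "ry": 0, "rz": 0, "grip": 0.3},
    {"dx": -0.002, "dy": -0.004, "dz": 0.006, "rx": 0, "ry": 0, "rz": 0, "grip": 0.3},
    {"dx": -0.002, "dy": -0.004, "dz": 0.006, "rx": 0, "ry": 0, "rz": 0, "grip": 0.3},
  ],
)

```text
time: 5.05
tool_pos: [427.9, 54.6, 6.4]
ee_rot: [0.947, 0.322, 0.0, 0.0]
ft_force: [0.4, -1.3, -0.2]
finger_gap: 44.4
grip_force: 30.2
```

Request:
play_rows(
  motion=[
    {"dx": 0, "dy": 0, "dz": 0, "rx": 0, "ry": 0, "rz": 0, "grip": 0.3},
    {"dx": 0, "dy": 0, "dz": 0, "rx": 0, "ry": 0, "rz": 0, "grip": 0.3},
    {"dx": 0, "dy": 0, "dz": 0, "rx": 0, "ry": 0, "rz": 0, "grip": 0.3},
  ],
)

```text
time: 5.3
tool_pos: [427.9, 54.5, 6.4]
ee_rot: [0.947, 0.322, 0.0, 0.0]
ft_force: [-1.4, -0.6, 3.3]
finger_gap: 44.9
grip_force: 30.0
```

```bash
python3 - <<'E'
from h import *
from rig import r,eyes
o=r.observe();print(o["tool_pos"],o["finger_gap"],o["grip_force"],go(r,*PK,75))
E
```

```text
[427.90761615  54.54420057   6.43532473] 44.91043230145715 30.044467794286902 [ 179.2 -125.8  -68.6]
```

Scaled: 90 mm is 0.36, -83 mm is -0.332.

Request:
play_rows(
  motion=[
    {"dx": 0, "dy": 0, "dz": -0.08, "rx": 0, "ry": 0, "rz": 0, "grip": 0.3},
    {"dx": 0, "dy": 0, "dz": -0.2, "rx": 0, "ry": 0, "rz": 0, "grip": 0.3},
    {"dx": 0.12, "dy": -0.08, "dz": -0.3, "rx": 0, "ry": 0, "rz": 0, "grip": 0.3},
    {"dx": 0.24, "dy": -0.164, "dz": -0.332, "rx": 0, "ry": 0, "rz": 0, "grip": 0.3},
    {"dx": 0.36, "dy": -0.248, "dz": -0.332, "rx": 0, "ry": 0, "rz": 0, "grip": 0.3},
  ],
)

```text
time: 5.72
tool_pos: [463.4, 160.1, 91.9]
ee_rot: [0.947, 0.321, 0.003, 0.001]
ft_force: [0.6, -0.9, -1.8]
finger_gap: 44.8
grip_force: 29.9
```

Scaled: 89 mm is 0.356, 83 mm is 0.332.

Request:
play_rows(
  motion=[
    {"dx": 0.12, "dy": -0.08, "dz": 0, "rx": 0, "ry": 0, "rz": 0, "grip": 0.3},
    {"dx": 0.24, "dy": -0.164, "dz": 0, "rx": 0, "ry": 0, "rz": 0, "grip": 0.3},
    {"dx": 0.332, "dy": -0.24, "dz": 0, "rx": 0, "ry": 0, "rz": 0, "grip": 0.3},
    {"dx": 0.356, "dy": -0.256, "dz": 0, "rx": 0, "ry": 0, "rz": 0, "grip": 0.3},
    {"dx": 0.356, "dy": -0.256, "dz": 0, "rx": 0, "ry": 0, "rz": 0, "grip": 0.3},
  ],
)

```text
time: 6.13
tool_pos: [492.0, 265.1, 88.2]
ee_rot: [0.946, 0.323, -0.001, -0.0]
ft_force: [0.6, -0.2, -1.6]
finger_gap: 44.7
grip_force: 29.9
```

Request:
play_rows(
  motion=[
    {"dx": 0, "dy": 0, "dz": 0, "rx": 0, "ry": 0, "rz": 0, "grip": 0.3},
    {"dx": 0, "dy": 0, "dz": 0, "rx": 0, "ry": 0, "rz": 0, "grip": 0.3},
    {"dx": 0, "dy": 0, "dz": 0, "rx": 0, "ry": 0, "rz": 0, "grip": 0.3},
    {"dx": 0, "dy": 0, "dz": 0, "rx": 0, "ry": 0, "rz": 0, "grip": 0.3},
  ],
)

```text
time: 6.47
tool_pos: [492.4, 262.6, 89.1]
ee_rot: [0.947, 0.321, -0.0, 0.0]
ft_force: [-0.0, -1.1, -1.5]
finger_gap: 44.5
grip_force: 29.9
```

```bash
python3 - <<'E'
from h import *
from rig import r,eyes
o=r.observe();print(o["tool_pos"],o["finger_gap"],go(r,*PK,30))
ims=[]
for n in ["scene","side"]:
    s=eyes.snapshot(n);np.savez(n+"1.npz",**s);w=cloud(s)
    tz=o["tool_pos"][2]
    P=w.reshape(-1,3);d=np.hypot(*(P[:,:2]-o["tool_pos"][:2]).T);k=(d<45)&(P[:,2]<tz+60)&(P[:,2]>tz-15)
    hh=np.histogram(P[k,2]-tz,bins=range(-15,40,5));print(n,hh[0])
    for (a,b) in [(3,8),(6,12)]:
        try: print(fit(w,o["tool_pos"][:2],tz+a,tz+b,8,25))
        except Exception as e: print(e)
    c=s["image"]; p=np.linalg.inv(s["T"])@np.r_[o["tool_pos"],1]; u=int(p[0]/p[2]*s["fx"]+s["cx"]);v=int(p[1]/p[2]*s["fy"]+s["cy"])
    ims.append(cv2.resize(c[max(0,v-50):v+50,u-65:u+65],None,fx=3,fy=3))
cv2.imwrite("pics/hold.png",np.hstack(ims))
E
```

```text
[492.40497156 262.5566935   89.05958107] 44.50300300661149 [ 1.3 -0.3 59.1]
scene [ 0  9 24 48 76 18 22 25 22 22]
(array([489.2, 269.9,  17.3,  94.6]), np.int64(68), 17)
(array([490.9, 267.2,  18.9,  96.5]), np.int64(44), 12)
side [  0   7  37  66 118  19  25  17  26  21]
(array([491.3, 262.8,  17.8,  95.2]), np.int64(101), 33)
(array([490.7, 263.5,  18.5,  96.5]), np.int64(80), 33)
```

View pics/hold.png

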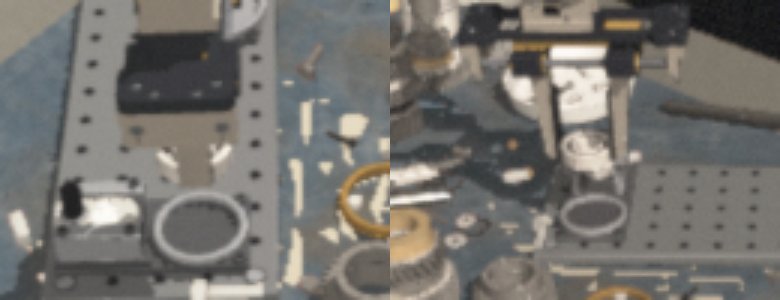

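The crops show the bearing held level over the pocket. In the side view it is within about 2 mm of the pocket centre. I'll lower it in steps.

Scaled: 55 mm is 0.22, 52 mm is 0.208.

Request:
play_rows(
  motion=[
    {"dx": 0.004, "dy": 0.004, "dz": 0.08, "rx": 0, "ry": 0, "rz": 0, "grip": 0.3},
    {"dx": 0.004, "dy": 0.004, "dz": 0.16, "rx": 0, "ry": 0, "rz": 0, "grip": 0.3},
    {"dx": 0.004, "dy": 0.004, "dz": 0.208, "rx": 0, "ry": 0, "rz": 0, "grip": 0.3},
    {"dx": 0.004, "dy": 0.004, "dz": 0.22, "rx": 0, "ry": 0, "rz": 0, "grip": 0.3},
    {"dx": 0.004, "dy": 0.004, "dz": 0.22, "rx": 0, "ry": 0, "rz": 0, "grip": 0.3},
  ],
)

```text
time: 6.98
tool_pos: [493.0, 263.1, 33.1]
ee_rot: [0.947, 0.322, -0.001, -0.0]
ft_force: [0.1, -0.3, -1.6]
finger_gap: 44.5
grip_force: 29.9
```

Request:
play_rows(
  motion=[
    {"dx": 0, "dy": 0, "dz": 0, "rx": 0, "ry": 0, "rz": 0, "grip": 0.3},
    {"dx": 0, "dy": 0, "dz": 0, "rx": 0, "ry": 0, "rz": 0, "grip": 0.3},
    {"dx": 0, "dy": 0, "dz": 0, "rx": 0, "ry": 0, "rz": 0, "grip": 0.3},
  ],
)

```text
time: 7.23
tool_pos: [494.9, 263.8, 35.3]
ee_rot: [0.947, 0.322, 0.001, 0.0]
ft_force: [0.0, 0.2, -1.4]
finger_gap: 44.8
grip_force: 29.9
```

Scaled: 4 mm is 0.016, 3 mm is 0.012.

Request:
play_rows(
  motion=[
    {"dx": 0, "dy": 0, "dz": 0.008, "rx": 0, "ry": 0, "rz": 0, "grip": 0.3},
    {"dx": 0, "dy": 0, "dz": 0.012, "rx": 0, "ry": 0, "rz": 0, "grip": 0.3},
    {"dx": 0, "dy": 0, "dz": 0.016, "rx": 0, "ry": 0, "rz": 0, "grip": 0.3},
    {"dx": 0, "dy": 0, "dz": 0.016, "rx": 0, "ry": 0, "rz": 0, "grip": 0.3},
  ],
)

```text
time: 7.57
tool_pos: [493.8, 263.5, 29.9]
ee_rot: [0.947, 0.322, -0.0, -0.0]
ft_force: [-0.9, 0.3, -2.0]
finger_gap: 44.8
grip_force: 29.9
```

Scaled: 3 mm is 0.012, 2 mm is 0.008.

Request:
play_rows(
  motion=[
    {"dx": 0, "dy": 0, "dz": 0.004, "rx": 0, "ry": 0, "rz": 0, "grip": 0.3},
    {"dx": 0, "dy": 0, "dz": 0.008, "rx": 0, "ry": 0, "rz": 0, "grip": 0.3},
    {"dx": 0, "dy": 0, "dz": 0.012, "rx": 0, "ry": 0, "rz": 0, "grip": 0.3},
    {"dx": 0, "dy": 0, "dz": 0.012, "rx": 0, "ry": 0, "rz": 0, "grip": 0.3},
  ],
)

```text
time: 7.9
tool_pos: [493.7, 263.5, 26.8]
ee_rot: [0.947, 0.322, -0.0, -0.0]
ft_force: [-0.6, -0.4, -1.7]
finger_gap: 44.4
grip_force: 29.9
```

Scaled: 2 mm is 0.008, 1 mm is 0.004.

Request:
play_rows(
  motion=[
    {"dx": 0, "dy": 0, "dz": 0.004, "rx": 0, "ry": 0, "rz": 0, "grip": 0.3},
    {"dx": 0, "dy": 0, "dz": 0.008, "rx": 0, "ry": 0, "rz": 0, "grip": 0.3},
    {"dx": 0, "dy": 0, "dz": 0.008, "rx": 0, "ry": 0, "rz": 0, "grip": 0.3},
  ],
)

```text
time: 8.15
tool_pos: [493.8, 263.5, 24.8]
ee_rot: [0.947, 0.322, -0.0, -0.0]
ft_force: [0.9, -0.3, -2.2]
finger_gap: 44.7
grip_force: 29.9
```

No contact force, so it's inside the pocket. I'll release it and rise.

Scaled: -15 mm is -0.06.

Request:
play_rows(
  motion=[
    {"dx": 0, "dy": 0, "dz": 0, "rx": 0, "ry": 0, "rz": 0, "grip": -0.25},
    {"dx": 0, "dy": 0, "dz": 0, "rx": 0, "ry": 0, "rz": 0, "grip": -0.25},
    {"dx": 0, "dy": 0, "dz": 0, "rx": 0, "ry": 0, "rz": 0, "grip": -0.25},
    {"dx": 0, "dy": 0, "dz": 0, "rx": 0, "ry": 0, "rz": 0, "grip": -0.25},
    {"dx": 0, "dy": 0, "dz": -0.06, "rx": 0, "ry": 0, "rz": 0, "grip": -0.25},
  ],
)

```text
time: 8.57
tool_pos: [491.8, 262.9, 37.8]
ee_rot: [0.947, 0.322, -0.003, -0.0]
ft_force: [-1.1, 0.1, 0.1]
finger_gap: 57.3
grip_force: 0.0
```

Scaled: 106 mm is 0.424, -70 mm is -0.28.

Request:
play_rows(
  motion=[
    {"dx": 0, "dy": 0, "dz": -0.12, "rx": 0, "ry": 0, "rz": 0, "grip": -0.25},
    {"dx": 0, "dy": 0, "dz": -0.24, "rx": 0, "ry": 0, "rz": 0, "grip": 1},
    {"dx": 0.14, "dy": 0, "dz": -0.28, "rx": 0, "ry": 0, "rz": 0, "grip": 1},
    {"dx": 0.28, "dy": 0, "dz": -0.28, "rx": 0, "ry": 0, "rz": 0, "grip": 1},
    {"dx": 0.424, "dy": 0, "dz": -0.28, "rx": 0, "ry": 0, "rz": 0, "grip": 1},
  ],
)

```text
time: 8.98
tool_pos: [579.7, 329.2, 112.4]
ee_rot: [0.947, 0.322, 0.002, -0.0]
ft_force: [0.3, -0.2, 0.1]
finger_gap: 32.8
grip_force: 0.0
```

Request:
play_rows(
  motion=[
    {"dx": 0, "dy": 0, "dz": 0, "rx": 0, "ry": 0, "rz": 0, "grip": 1},
    {"dx": 0, "dy": 0, "dz": 0, "rx": 0, "ry": 0, "rz": 0, "grip": 1},
    {"dx": 0, "dy": 0, "dz": 0, "rx": 0, "ry": 0, "rz": 0, "grip": 1},
    {"dx": 0, "dy": 0, "dz": 0, "rx": 0, "ry": 0, "rz": 0, "grip": 1},
  ],
)

```text
time: 9.32
tool_pos: [577.1, 327.6, 110.2]
ee_rot: [0.947, 0.322, -0.0, 0.0]
ft_force: [-0.7, -1.1, 0.5]
finger_gap: 6.2
grip_force: 0.0
```

```bash
python3 - <<'E'
from h import *
from rig import r,eyes
o=r.observe();print(o["tool_pos"],o["finger_gap"],[go(r,*(PK+x*PX),50) for x in (106,67)])
for n in ["scene","side"]:
    s=eyes.snapshot(n);np.savez(n+"2.npz",**s);w=cloud(s)
    try: print(n,fit(w,PK,29,38,8,25))
    except Exception as e: print(e)
    P=w.reshape(-1,3);w2=P[:,:2]-PK
    a=w2@PX;b=w2@PY
    k=(P[:,2]>49)&(P[:,2]<66)&(a>50)&(a<100)&(abs(b)<10)
    print(k.sum(),"knob x",np.round(np.percentile(a[k],[2,50,98])),"y",np.round(np.percentile(b[k],[2,50,98])))
s=eyes.snapshot("wrist");cv2.imwrite("pics/w3.png",s["image"])
E
```

```text
[577.0929903  327.6169727  110.18443561] 6.240064631631133 [array([ 0.5, -0.4, 60.2]), array([-38.5,  -0.4,  60.2])]
scene (array([495. , 265. ,  18.5,  31.4]), np.int64(256), 35)
60 knob x [74. 80. 87.] y [-7.  2.  7.]
side (array([493.6, 263.4,  18.4,  31.5]), np.int64(107), 35)
26 knob x [69. 77. 87.] y [-6. -1.  5.]
```

View pics/w3.png

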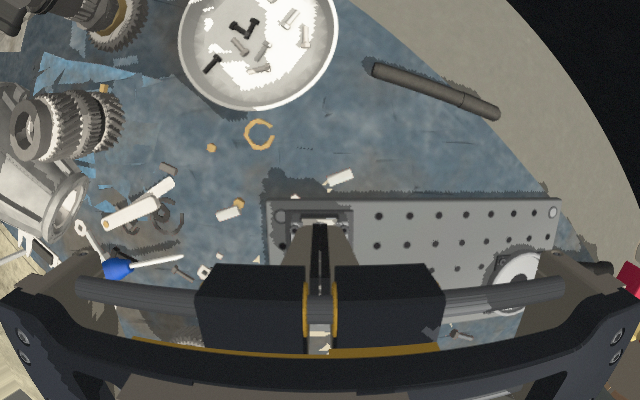

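The wrist view shows the closed fingers behind the knob, past the channel's rear. Depth shows the bearing seated and centred. I'll lower and push the gate home.

Scaled: 58 mm is 0.232, 50 mm is 0.2.

Request:
play_rows(
  motion=[
    {"dx": 0, "dy": 0, "dz": 0.1, "rx": 0, "ry": 0, "rz": 0, "grip": 1},
    {"dx": 0, "dy": 0, "dz": 0.2, "rx": 0, "ry": 0, "rz": 0, "grip": 1},
    {"dx": 0, "dy": 0, "dz": 0.232, "rx": 0, "ry": 0, "rz": 0, "grip": 1},
    {"dx": 0, "dy": 0, "dz": 0.232, "rx": 0, "ry": 0, "rz": 0, "grip": 1},
    {"dx": 0, "dy": 0, "dz": 0.232, "rx": 0, "ry": 0, "rz": 0, "grip": 1},
  ],
)

```text
time: 9.88
tool_pos: [577.8, 328.0, 52.5]
ee_rot: [0.947, 0.322, -0.0, -0.0]
ft_force: [-0.0, -1.3, -0.0]
finger_gap: 0.8
grip_force: 0.0
```

Scaled: -34 mm is -0.136, -28 mm is -0.112.

Request:
play_rows(
  motion=[
    {"dx": -0.028, "dy": 0, "dz": 0, "rx": 0, "ry": 0, "rz": 0, "grip": 1},
    {"dx": -0.056, "dy": 0, "dz": 0, "rx": 0, "ry": 0, "rz": 0, "grip": 1},
    {"dx": -0.084, "dy": 0, "dz": 0, "rx": 0, "ry": 0, "rz": 0, "grip": 1},
    {"dx": -0.112, "dy": 0, "dz": 0, "rx": 0, "ry": 0, "rz": 0, "grip": 1},
    {"dx": -0.136, "dy": 0, "dz": 0, "rx": 0, "ry": 0, "rz": 0, "grip": 1},
  ],
)

```text
time: 10.3
tool_pos: [551.3, 307.3, 53.4]
ee_rot: [0.947, 0.322, 0.001, 0.0]
ft_force: [1.3, 0.3, 2.4]
finger_gap: 0.5
grip_force: 1.2
```

Request:
play_rows(
  motion=[
    {"dx": -0.004, "dy": 0, "dz": 0, "rx": 0, "ry": 0, "rz": 0, "grip": 1},
    {"dx": -0.008, "dy": 0, "dz": 0, "rx": 0, "ry": 0, "rz": 0, "grip": 1},
    {"dx": -0.012, "dy": 0, "dz": 0, "rx": 0, "ry": 0, "rz": 0, "grip": 1},
    {"dx": -0.012, "dy": 0, "dz": 0, "rx": 0, "ry": 0, "rz": 0, "grip": 1},
    {"dx": -0.012, "dy": 0, "dz": 0, "rx": 0, "ry": 0, "rz": 0, "grip": 1},
  ],
)

```text
time: 10.72
tool_pos: [548.6, 305.6, 52.0]
ee_rot: [0.947, 0.322, -0.0, 0.0]
ft_force: [1.6, 1.1, 0.8]
finger_gap: 0.7
grip_force: 0.8
```

```bash
python3 - <<'E'
from h import *
from rig import r
o=r.observe();print((o["tool_pos"][:2]-PK)@PX,o["ft_force"])
E
```

```text
69.54114527573783 [1.5539969  1.12720097 0.83723906]
```

Scaled: -2.5 mm is -0.01, -2 mm is -0.008.

Request:
play_rows(
  motion=[
    {"dx": -0.004, "dy": 0, "dz": 0, "rx": 0, "ry": 0, "rz": 0, "grip": 1},
    {"dx": -0.008, "dy": 0, "dz": 0, "rx": 0, "ry": 0, "rz": 0, "grip": 1},
    {"dx": -0.01, "dy": 0, "dz": 0, "rx": 0, "ry": 0, "rz": 0, "grip": 1},
    {"dx": -0.01, "dy": 0, "dz": 0, "rx": 0, "ry": 0, "rz": 0, "grip": 1},
  ],
)

```text
time: 11.05
tool_pos: [548.0, 305.2, 52.2]
ee_rot: [0.947, 0.322, 0.002, -0.001]
ft_force: [6.4, 4.4, -3.5]
finger_gap: 0.6
grip_force: 3.9
```

Scaled: -1 mm is -0.004, -0.5 mm is -0.002.

Request:
play_rows(
  motion=[
    {"dx": -0.002, "dy": 0, "dz": 0, "rx": 0, "ry": 0, "rz": 0, "grip": 1},
    {"dx": -0.004, "dy": 0, "dz": 0, "rx": 0, "ry": 0, "rz": 0, "grip": 1},
    {"dx": -0.004, "dy": 0, "dz": 0, "rx": 0, "ry": 0, "rz": 0, "grip": 1},
  ],
)

```text
time: 11.3
tool_pos: [548.0, 305.1, 52.4]
ee_rot: [0.947, 0.322, 0.003, -0.001]
ft_force: [8.6, 6.8, -6.0]
finger_gap: 0.4
grip_force: 5.4
```

Scaled: -1 mm is -0.004, -0.5 mm is -0.002.

Request:
play_rows(
  motion=[
    {"dx": -0.002, "dy": 0, "dz": 0, "rx": 0, "ry": 0, "rz": 0, "grip": 1},
    {"dx": -0.002, "dy": 0, "dz": 0, "rx": 0, "ry": 0, "rz": 0, "grip": 1},
    {"dx": -0.004, "dy": 0, "dz": 0, "rx": 0, "ry": 0, "rz": 0, "grip": 1},
    {"dx": -0.004, "dy": 0, "dz": 0, "rx": 0, "ry": 0, "rz": 0, "grip": 1},
  ],
)

```text
time: 11.63
tool_pos: [547.8, 305.0, 52.4]
ee_rot: [0.947, 0.322, 0.004, -0.001]
ft_force: [10.5, 9.9, -7.1]
finger_gap: 0.2
grip_force: 6.8
```

Scaled: -105 mm is -0.42, -70 mm is -0.28.

Request:
play_rows(
  motion=[
    {"dx": 0.032, "dy": 0, "dz": 0, "rx": 0, "ry": 0, "rz": 0, "grip": 1},
    {"dx": 0.064, "dy": 0, "dz": -0.02, "rx": 0, "ry": 0, "rz": 0, "grip": 1},
    {"dx": 0.064, "dy": 0, "dz": -0.14, "rx": 0, "ry": 0, "rz": 0, "grip": 1},
    {"dx": 0.064, "dy": 0, "dz": -0.28, "rx": 0, "ry": 0, "rz": 0, "grip": 0},
    {"dx": 0.064, "dy": 0, "dz": -0.42, "rx": 0, "ry": 0, "rz": 0, "grip": -0.6},
  ],
)

```text
time: 12.05
tool_pos: [556.0, 311.9, 156.3]
ee_rot: [0.947, 0.322, -0.003, 0.0]
ft_force: [0.6, 0.3, 0.7]
finger_gap: 11.9
grip_force: 0.0
```

Scaled: -150 mm is -0.6, -120 mm is -0.48, -0.6 rad is -0.191.

Request:
play_rows(
  motion=[
    {"dx": -0.12, "dy": 0, "dz": -0.04, "rx": 0, "ry": 0, "rz": -0.0382, "grip": -0.6},
    {"dx": -0.24, "dy": 0, "dz": -0.08, "rx": 0, "ry": 0, "rz": -0.0764, "grip": -0.6},
    {"dx": -0.36, "dy": 0, "dz": -0.08, "rx": 0, "ry": 0, "rz": -0.1146, "grip": -0.6},
    {"dx": -0.48, "dy": 0, "dz": -0.08, "rx": 0, "ry": 0, "rz": -0.1528, "grip": -0.6},
    {"dx": -0.6, "dy": 0, "dz": -0.08, "rx": 0, "ry": 0, "rz": -0.191, "grip": -0.6},
  ],
)

```text
time: 12.47
tool_pos: [436.7, 220.1, 176.4]
ee_rot: [0.807, 0.59, -0.001, -0.0]
ft_force: [0.1, -0.4, 0.3]
finger_gap: 44.7
grip_force: 0.0
```

Scaled: -0.315 rad is -0.1003.

Request:
play_rows(
  motion=[
    {"dx": 0, "dy": 0, "dz": 0, "rx": 0, "ry": 0, "rz": -0.0382, "grip": -0.6},
    {"dx": 0, "dy": 0, "dz": 0, "rx": 0, "ry": 0, "rz": -0.0764, "grip": -0.6},
    {"dx": 0, "dy": 0, "dz": 0, "rx": 0, "ry": 0, "rz": -0.1003, "grip": -0.6},
    {"dx": 0, "dy": 0, "dz": 0, "rx": 0, "ry": 0, "rz": -0.1003, "grip": -0.6},
    {"dx": 0, "dy": 0, "dz": 0, "rx": 0, "ry": 0, "rz": -0.1003, "grip": -0.6},
  ],
)

```text
time: 12.88
tool_pos: [438.2, 220.9, 176.6]
ee_rot: [0.708, 0.706, -0.001, -0.0]
ft_force: [-0.7, 0.1, 0.2]
finger_gap: 73.5
grip_force: 0.0
```

```bash
python3 - <<'E'
from h import *
from rig import r,eyes
o=r.observe();print(o["tool_pos"],o["ee_rot"],o["finger_gap"],go(r,372.5,240.3,110))
for n in ["scene","side"]:
    s=eyes.snapshot(n);np.savez(n+"3.npz",**s);w=cloud(s)
    for nm,c,z0,z1,r0,r1 in [("low",(372,238),31,41,12,30),("bear",PK,29,34.5,8,25)]:
        try: print(nm,*fit(w,c,z0,z1,r0,r1))
        except Exception as e: print(nm,e)
    P=w.reshape(-1,3);w2=P[:,:2]-PK
    a=w2@PX;b=w2@PY
    k=(P[:,2]>49)&(P[:,2]<66)&(a>35)&(a<100)&(abs(b)<10)
    print(k.sum(),"knob x",np.round(np.percentile(a[k],[2,50,98])),"y",np.round(np.percentile(b[k],[2,50,98])))
E
```

```text
[438.23227586 220.93056245 176.5905328 ] [ 7.07916104e-01  7.06295718e-01 -9.71436070e-04 -4.53647828e-04] 73.47591957952459 [ 19.3 -65.6  66.7]
low [373.2 241.2  22.1  34.4] 242 35
bear [494.  265.1  18.1  31.4] 195 30
55 knob x [45. 51. 57.] y [-6.  3.  6.]
low [372.  239.2  22.1  34.8] 112 34
bear [492.4 262.8  18.1  31.2] 92 33
23 knob x [40. 48. 54.] y [-7. -1.  5.]
```

The gate is home, with the knob at about x = 50 mm. Next is the low gear.

Request:
play_rows(
  motion=[
    {"dx": 0.076, "dy": -0.14, "dz": 0.08, "rx": 0, "ry": 0, "rz": 0, "grip": -0.6},
    {"dx": 0.0772, "dy": -0.2624, "dz": 0.16, "rx": 0, "ry": 0, "rz": 0, "grip": -0.6},
    {"dx": 0.0772, "dy": -0.2624, "dz": 0.28, "rx": 0, "ry": 0, "rz": 0, "grip": -0.6},
    {"dx": 0.0772, "dy": -0.2624, "dz": 0.4, "rx": 0, "ry": 0, "rz": 0, "grip": -0.6},
    {"dx": 0.0772, "dy": -0.2624, "dz": 0.48, "rx": 0, "ry": 0, "rz": 0, "grip": -0.6},
  ],
)

```text
time: 13.4
tool_pos: [371.2, 240.2, 54.7]
ee_rot: [0.707, 0.707, -0.001, -0.001]
ft_force: [-0.5, 1.3, -0.1]
finger_gap: 73.5
grip_force: 0.0
```

Scaled: 30 mm is 0.12, 27 mm is 0.108.

Request:
play_rows(
  motion=[
    {"dx": 0, "dy": 0, "dz": 0.056, "rx": 0, "ry": 0, "rz": 0, "grip": -0.6},
    {"dx": 0, "dy": 0, "dz": 0.108, "rx": 0, "ry": 0, "rz": 0, "grip": -0.6},
    {"dx": 0, "dy": 0, "dz": 0.12, "rx": 0, "ry": 0, "rz": 0, "grip": -0.6},
    {"dx": 0, "dy": 0, "dz": 0.12, "rx": 0, "ry": 0, "rz": 0, "grip": -0.6},
    {"dx": 0, "dy": 0, "dz": 0.12, "rx": 0, "ry": 0, "rz": 0, "grip": -0.6},
  ],
)

```text
time: 13.82
tool_pos: [373.6, 240.6, 27.6]
ee_rot: [0.707, 0.707, 0.0, 0.0]
ft_force: [0.6, 0.7, 0.8]
finger_gap: 73.6
grip_force: 0.0
```

```bash
python3 - <<'E'
from h import *
from rig import r,eyes
print(go(r,372.5,240.3,24.5), r.observe()["finger_gap"])
E
```

```text
[-0.3 -1.1  3.1] 73.5567841005094
```

Scaled: 2.5 mm is 0.01, -1 mm is -0.004.

Request:
play_rows(
  motion=[
    {"dx": 0, "dy": -0.004, "dz": 0.01, "rx": 0, "ry": 0, "rz": 0, "grip": -0.6},
    {"dx": 0, "dy": -0.004, "dz": 0.01, "rx": 0, "ry": 0, "rz": 0, "grip": 0.3},
    {"dx": 0, "dy": -0.004, "dz": 0.01, "rx": 0, "ry": 0, "rz": 0, "grip": 0.3},
    {"dx": 0, "dy": -0.004, "dz": 0.01, "rx": 0, "ry": 0, "rz": 0, "grip": 0.3},
    {"dx": 0, "dy": -0.004, "dz": 0.01, "rx": 0, "ry": 0, "rz": 0, "grip": 0.3},
  ],
)

```text
time: 14.23
tool_pos: [373.1, 240.6, 25.1]
ee_rot: [0.707, 0.707, 0.001, 0.001]
ft_force: [3.5, 0.3, -1.2]
finger_gap: 49.2
grip_force: 1.5
```

Request:
play_rows(
  motion=[
    {"dx": 0, "dy": 0, "dz": 0, "rx": 0, "ry": 0, "rz": 0, "grip": 0.3},
    {"dx": 0, "dy": 0, "dz": 0, "rx": 0, "ry": 0, "rz": 0, "grip": 0.3},
    {"dx": 0, "dy": 0, "dz": 0, "rx": 0, "ry": 0, "rz": 0, "grip": 0.3},
  ],
)

```text
time: 14.48
tool_pos: [373.0, 240.6, 25.0]
ee_rot: [0.707, 0.707, 0.001, 0.0]
ft_force: [1.9, -0.2, 1.2]
finger_gap: 47.9
grip_force: 30.0
```

```bash
python3 - <<'E'
from h import *
from rig import r,eyes
o=r.observe();print(o["tool_pos"],o["finger_gap"],o["grip_force"],go(r,633,81.8,100))
E
```

```text
[373.02054565 240.62274718  25.02568111] 47.887362293122045 30.000570899283048 [-158.8  260.1  -74.6]
```

Scaled: 84 mm is 0.336, -75 mm is -0.3.

Request:
play_rows(
  motion=[
    {"dx": 0, "dy": 0, "dz": -0.08, "rx": 0, "ry": 0, "rz": 0, "grip": 0.3},
    {"dx": 0, "dy": 0, "dz": -0.2, "rx": 0, "ry": 0, "rz": 0, "grip": 0.3},
    {"dx": -0.06, "dy": 0.1, "dz": -0.3, "rx": 0, "ry": 0, "rz": 0, "grip": 0.3},
    {"dx": -0.132, "dy": 0.216, "dz": -0.3, "rx": 0, "ry": 0, "rz": 0, "grip": 0.3},
    {"dx": -0.208, "dy": 0.336, "dz": -0.3, "rx": 0, "ry": 0, "rz": 0, "grip": 0.3},
  ],
)

```text
time: 14.9
tool_pos: [456.6, 188.3, 100.1]
ee_rot: [0.706, 0.708, 0.0, -0.0]
ft_force: [0.6, 0.9, -7.1]
finger_gap: 48.1
grip_force: 30.0
```

Scaled: 150 mm is 0.6, 124 mm is 0.496.

Request:
play_rows(
  motion=[
    {"dx": -0.076, "dy": 0.124, "dz": 0, "rx": 0, "ry": 0, "rz": 0, "grip": 0.3},
    {"dx": -0.152, "dy": 0.248, "dz": 0, "rx": 0, "ry": 0, "rz": 0, "grip": 0.3},
    {"dx": -0.228, "dy": 0.372, "dz": 0, "rx": 0, "ry": 0, "rz": 0, "grip": 0.3},
    {"dx": -0.3, "dy": 0.496, "dz": 0, "rx": 0, "ry": 0, "rz": 0, "grip": 0.3},
    {"dx": -0.364, "dy": 0.6, "dz": 0, "rx": 0, "ry": 0, "rz": 0, "grip": 0.3},
  ],
)

```text
time: 15.32
tool_pos: [606.0, 96.0, 97.2]
ee_rot: [0.707, 0.707, -0.002, -0.002]
ft_force: [1.2, 1.1, -5.1]
finger_gap: 48.0
grip_force: 30.0
```

Scaled: 26 mm is 0.104, -16 mm is -0.064.

Request:
play_rows(
  motion=[
    {"dx": -0.04, "dy": 0.064, "dz": 0, "rx": 0, "ry": 0, "rz": 0, "grip": 0.3},
    {"dx": -0.064, "dy": 0.104, "dz": 0, "rx": 0, "ry": 0, "rz": 0, "grip": 0.3},
    {"dx": -0.064, "dy": 0.104, "dz": 0, "rx": 0, "ry": 0, "rz": 0, "grip": 0.3},
    {"dx": -0.064, "dy": 0.104, "dz": 0, "rx": 0, "ry": 0, "rz": 0, "grip": 0.3},
    {"dx": -0.064, "dy": 0.104, "dz": 0, "rx": 0, "ry": 0, "rz": 0, "grip": 0.3},
  ],
)

```text
time: 15.73
tool_pos: [630.2, 82.2, 97.9]
ee_rot: [0.707, 0.707, -0.001, -0.002]
ft_force: [0.1, 0.1, -7.0]
finger_gap: 47.9
grip_force: 30.0
```

```bash
python3 - <<'E'
from h import *
from rig import r,eyes
o=r.observe();print(o["tool_pos"],o["finger_gap"],o["ft_force"],go(r,633,81.8,44))
for n in ["scene","side"]:
    s=eyes.snapshot(n);np.savez(n+"4.npz",**s);w=cloud(s);t=o["tool_pos"]
    for a,b,r0,r1 in [(9,15,12,27),(-5,0,27,37)]:
        try: print(n,fit(w,t[:2],t[2]+a-2,t[2]+b-2,r0,r1))
        except Exception as e: print(e)
E
```

```text
[630.16022932  82.23340236  97.88280447] 47.87923513299355 [ 0.13956389  0.139844   -6.96067035] [-0.5  3.1 53.9]
scene (array([629. ,  82.8,  22.3, 107.4]), np.int64(103), 24)
scene (array([629. ,  82.3,  31.7,  93.1]), np.int64(108), 22)
side (array([629.5,  80.6,  21.1, 107.4]), np.int64(54), 22)
side (array([627.8,  82.6,  31.7,  93.9]), np.int64(73), 24)
```

Scaled: 46 mm is 0.184, 3.3 mm is 0.0132.

Request:
play_rows(
  motion=[
    {"dx": 0, "dy": 0.0132, "dz": 0.08, "rx": 0, "ry": 0, "rz": 0, "grip": 0.3},
    {"dx": 0, "dy": 0.0132, "dz": 0.152, "rx": 0, "ry": 0, "rz": 0, "grip": 0.3},
    {"dx": 0, "dy": 0.0132, "dz": 0.184, "rx": 0, "ry": 0, "rz": 0, "grip": 0.3},
    {"dx": 0, "dy": 0.0132, "dz": 0.184, "rx": 0, "ry": 0, "rz": 0, "grip": 0.3},
    {"dx": 0, "dy": 0.0132, "dz": 0.184, "rx": 0, "ry": 0, "rz": 0, "grip": 0.3},
  ],
)

```text
time: 16.25
tool_pos: [634.8, 81.9, 53.4]
ee_rot: [0.707, 0.707, -0.0, -0.001]
ft_force: [0.1, 0.2, -6.2]
finger_gap: 47.9
grip_force: 30.0
```

Scaled: 2 mm is 0.008, 1 mm is 0.004.

Request:
play_rows(
  motion=[
    {"dx": 0, "dy": 0, "dz": 0, "rx": 0, "ry": 0, "rz": 0, "grip": 0.3},
    {"dx": 0, "dy": 0, "dz": 0.004, "rx": 0, "ry": 0, "rz": 0, "grip": 0.3},
    {"dx": 0, "dy": 0, "dz": 0.008, "rx": 0, "ry": 0, "rz": 0, "grip": 0.3},
    {"dx": 0, "dy": 0, "dz": 0.008, "rx": 0, "ry": 0, "rz": 0, "grip": 0.3},
    {"dx": 0, "dy": 0, "dz": 0.008, "rx": 0, "ry": 0, "rz": 0, "grip": 0.3},
  ],
)

```text
time: 16.67
tool_pos: [635.7, 81.4, 51.9]
ee_rot: [0.707, 0.707, 0.0, 0.0]
ft_force: [-0.2, -1.0, -7.0]
finger_gap: 48.1
grip_force: 30.0
```

Scaled: 2 mm is 0.008, 1 mm is 0.004.

Request:
play_rows(
  motion=[
    {"dx": 0, "dy": 0, "dz": 0.004, "rx": 0, "ry": 0, "rz": 0, "grip": 0.3},
    {"dx": 0, "dy": 0, "dz": 0.008, "rx": 0, "ry": 0, "rz": 0, "grip": 0.3},
    {"dx": 0, "dy": 0, "dz": 0.008, "rx": 0, "ry": 0, "rz": 0, "grip": 0.3},
  ],
)

```text
time: 16.92
tool_pos: [635.3, 81.5, 49.2]
ee_rot: [0.707, 0.707, -0.0, -0.0]
ft_force: [-0.3, -0.2, -6.6]
finger_gap: 48.1
grip_force: 30.0
```

```bash
python3 - <<'E'
from h import *
from rig import r,eyes
o=r.observe();print(o["tool_pos"],o["finger_gap"],o["ft_force"])
for n in ["scene","side"]:
    s=eyes.snapshot(n);np.savez(n+"5.npz",**s);w=cloud(s);t=o["tool_pos"]
    for a,b,r0,r1 in [(7,12,12,26),(-7,-2,27,36)]:
        try: print(n,fit(w,t[:2],t[2]+a,t[2]+b,r0,r1))
        except Exception as e: print(e)
    print(n,"nest",fit(w,(633,82),19,25,36,46))
E
```

```text
[635.33542145  81.45814129  49.23946349] 48.05668286995351 [-0.27884382 -0.19135733 -6.57629563]
scene (array([634.9,  82.7,  21.9,  58.9]), np.int64(93), 25)
scene (array([633.9,  80.8,  31.5,  44.6]), np.int64(93), 19)
scene nest (array([633.2,  83.5,  40.1,  21.6]), np.int64(135), 24)
side (array([634.6,  79.8,  21.6,  59.2]), np.int64(52), 21)
side (array([633.1,  82.2,  31.4,  44.7]), np.int64(74), 24)
side nest (array([632.2,  80.7,  40.1,  21.5]), np.int64(79), 23)
```

Scaled: 2 mm is 0.008, -1.8 mm is -0.0072.

Request:
play_rows(
  motion=[
    {"dx": 0.002, "dy": -0.004, "dz": 0, "rx": 0, "ry": 0, "rz": 0, "grip": 0.3},
    {"dx": 0.002, "dy": -0.0072, "dz": 0, "rx": 0, "ry": 0, "rz": 0, "grip": 0.3},
    {"dx": 0.002, "dy": -0.0072, "dz": 0.004, "rx": 0, "ry": 0, "rz": 0, "grip": 0.3},
    {"dx": 0.002, "dy": -0.0072, "dz": 0.008, "rx": 0, "ry": 0, "rz": 0, "grip": 0.3},
    {"dx": 0.002, "dy": -0.0072, "dz": 0.008, "rx": 0, "ry": 0, "rz": 0, "grip": 0.3},
  ],
)

```text
time: 17.43
tool_pos: [633.5, 82.0, 47.3]
ee_rot: [0.707, 0.707, -0.0, -0.0]
ft_force: [-0.0, 0.5, -6.4]
finger_gap: 48.1
grip_force: 30.0
```

Scaled: 2 mm is 0.008, 1 mm is 0.004.

Request:
play_rows(
  motion=[
    {"dx": 0, "dy": 0, "dz": 0.004, "rx": 0, "ry": 0, "rz": 0, "grip": 0.3},
    {"dx": 0, "dy": 0, "dz": 0.008, "rx": 0, "ry": 0, "rz": 0, "grip": 0.3},
    {"dx": 0, "dy": 0, "dz": 0.008, "rx": 0, "ry": 0, "rz": 0, "grip": 0.3},
  ],
)

```text
time: 17.68
tool_pos: [633.6, 81.9, 45.3]
ee_rot: [0.707, 0.707, -0.0, -0.0]
ft_force: [-1.1, 0.3, -7.2]
finger_gap: 47.4
grip_force: 30.0
```

Request:
play_rows(
  motion=[
    {"dx": 0, "dy": 0, "dz": 0.004, "rx": 0, "ry": 0, "rz": 0, "grip": 0.3},
    {"dx": 0, "dy": 0, "dz": 0.004, "rx": 0, "ry": 0, "rz": 0, "grip": 0.3},
    {"dx": 0, "dy": 0, "dz": 0.004, "rx": 0, "ry": 0, "rz": 0, "grip": 0.3},
  ],
)

```text
time: 17.93
tool_pos: [633.7, 82.0, 44.5]
ee_rot: [0.707, 0.707, -0.0, -0.0]
ft_force: [-0.5, -0.4, -6.1]
finger_gap: 47.8
grip_force: 30.0
```

Scaled: 1.2 mm is 0.0048.

Request:
play_rows(
  motion=[
    {"dx": 0, "dy": 0, "dz": 0.0048, "rx": 0, "ry": 0, "rz": 0, "grip": 0.3},
    {"dx": 0, "dy": 0, "dz": 0.0048, "rx": 0, "ry": 0, "rz": 0, "grip": 0.3},
    {"dx": 0, "dy": 0, "dz": 0.0048, "rx": 0, "ry": 0, "rz": 0, "grip": -0.3},
    {"dx": 0, "dy": 0, "dz": 0.0048, "rx": 0, "ry": 0, "rz": 0, "grip": -0.3},
    {"dx": 0, "dy": 0, "dz": 0.0048, "rx": 0, "ry": 0, "rz": 0, "grip": -0.3},
  ],
)

```text
time: 18.35
tool_pos: [635.1, 81.9, 45.0]
ee_rot: [0.707, 0.707, 0.001, 0.001]
ft_force: [-0.2, -0.8, 0.2]
finger_gap: 59.9
grip_force: 0.0
```

Scaled: -80 mm is -0.32, -50 mm is -0.2.

Request:
play_rows(
  motion=[
    {"dx": 0, "dy": 0, "dz": 0, "rx": 0, "ry": 0, "rz": 0, "grip": -0.3},
    {"dx": 0, "dy": 0, "dz": 0, "rx": 0, "ry": 0, "rz": 0, "grip": -0.3},
    {"dx": 0, "dy": 0, "dz": -0.08, "rx": 0, "ry": 0, "rz": 0, "grip": -0.3},
    {"dx": 0, "dy": 0, "dz": -0.2, "rx": 0, "ry": 0, "rz": 0, "grip": -0.75},
    {"dx": 0.06, "dy": -0.14, "dz": -0.32, "rx": 0, "ry": 0, "rz": 0, "grip": -0.75},
  ],
)

```text
time: 18.77
tool_pos: [607.0, 92.7, 120.8]
ee_rot: [0.708, 0.706, 0.001, 0.002]
ft_force: [0.0, -0.0, 1.0]
finger_gap: 70.8
grip_force: 0.0
```

Scaled: -170 mm is -0.68, -140 mm is -0.56.

Request:
play_rows(
  motion=[
    {"dx": 0.06, "dy": -0.14, "dz": 0, "rx": 0, "ry": 0, "rz": 0, "grip": -0.75},
    {"dx": 0.12, "dy": -0.28, "dz": 0, "rx": 0, "ry": 0, "rz": 0, "grip": -0.75},
    {"dx": 0.18, "dy": -0.42, "dz": 0, "rx": 0, "ry": 0, "rz": 0, "grip": -0.75},
    {"dx": 0.232, "dy": -0.56, "dz": 0, "rx": 0, "ry": 0, "rz": 0, "grip": -0.75},
    {"dx": 0.26, "dy": -0.68, "dz": 0, "rx": 0, "ry": 0, "rz": 0, "grip": -0.75},
  ],
)

```text
time: 19.18
tool_pos: [431.6, 160.9, 119.3]
ee_rot: [0.707, 0.707, 0.0, -0.0]
ft_force: [0.2, 0.1, 1.1]
finger_gap: 80.3
grip_force: 0.0
```

Scaled: -13 mm is -0.052, -10 mm is -0.04.

Request:
play_rows(
  motion=[
    {"dx": 0, "dy": -0.04, "dz": 0, "rx": 0, "ry": 0, "rz": 0, "grip": -0.75},
    {"dx": 0, "dy": -0.052, "dz": 0, "rx": 0, "ry": 0, "rz": 0, "grip": -0.75},
    {"dx": 0, "dy": -0.052, "dz": 0, "rx": 0, "ry": 0, "rz": 0, "grip": -0.75},
    {"dx": 0, "dy": -0.052, "dz": 0, "rx": 0, "ry": 0, "rz": 0, "grip": -0.75},
  ],
)

```text
time: 19.52
tool_pos: [421.9, 159.7, 119.8]
ee_rot: [0.707, 0.707, 0.001, 0.001]
ft_force: [0.6, -0.7, -0.0]
finger_gap: 80.1
grip_force: 0.0
```

```bash
python3 - <<'E'
from h import *
from rig import r,eyes
o=r.observe();print(o["tool_pos"],o["finger_gap"],go(r,416,161,3))
for n in ["scene","side"]:
    s=eyes.snapshot(n);np.savez(n+"6.npz",**s);w=cloud(s)
    for nm,c,z0,z1,r0,r1 in [("nest",(633,82),19,25,36,46),("hub",(633,82),49,57,12,30),("sh",(633,82),36,42,28,34),("ring",(416,161),5,13,24,37)]:
        try: print(n,nm,*fit(w,c,z0,z1,r0,r1))
        except Exception as e: print(nm,e)
E
```

```text
[421.90967959 159.67618719 119.81432581] 80.12204773876937 [  1.3  -6.1 116.8]
scene nest [633.5  82.8  40.2  21.5] 124 24
scene hub [632.   82.8  22.4  52.5] 159 35
scene sh [633.4  82.   31.   38.8] 91 25
scene ring [416.5 161.5  30.4   7.6] 206 35
side nest [631.9  80.1  39.8  21.9] 87 24
side hub [631.1  81.3  22.3  52.1] 93 35
side sh [632.8  81.4  31.   38.8] 67 25
side ring [415.9 159.9  29.8   7.9] 124 34
```

The gear is seated. Depth reads its hub top at 52.5 mm against 54 expected, the same bias seen on the other parts. Next is the ring.

Scaled: 110 mm is 0.44, 105 mm is 0.42.

Request:
play_rows(
  motion=[
    {"dx": 0.004, "dy": -0.024, "dz": 0.14, "rx": 0, "ry": 0, "rz": 0, "grip": -0.75},
    {"dx": 0.004, "dy": -0.024, "dz": 0.28, "rx": 0, "ry": 0, "rz": 0, "grip": -0.75},
    {"dx": 0.004, "dy": -0.024, "dz": 0.38, "rx": 0, "ry": 0, "rz": 0, "grip": -0.75},
    {"dx": 0.004, "dy": -0.024, "dz": 0.42, "rx": 0, "ry": 0, "rz": 0, "grip": -0.75},
    {"dx": 0.004, "dy": -0.024, "dz": 0.44, "rx": 0, "ry": 0, "rz": 0, "grip": -0.75},
  ],
)

```text
time: 20.03
tool_pos: [413.9, 160.5, 7.5]
ee_rot: [0.707, 0.707, -0.001, -0.001]
ft_force: [-0.5, -0.3, -0.0]
finger_gap: 80.3
grip_force: 0.0
```

Scaled: 3 mm is 0.012, 2 mm is 0.008.

Request:
play_rows(
  motion=[
    {"dx": 0, "dy": 0, "dz": 0.004, "rx": 0, "ry": 0, "rz": 0, "grip": -0.75},
    {"dx": 0, "dy": 0, "dz": 0.008, "rx": 0, "ry": 0, "rz": 0, "grip": -0.75},
    {"dx": 0, "dy": 0, "dz": 0.012, "rx": 0, "ry": 0, "rz": 0, "grip": -0.75},
    {"dx": 0, "dy": 0, "dz": 0.012, "rx": 0, "ry": 0, "rz": 0, "grip": -0.75},
    {"dx": 0, "dy": 0, "dz": 0.012, "rx": 0, "ry": 0, "rz": 0, "grip": -0.75},
  ],
)

```text
time: 20.45
tool_pos: [415.7, 161.0, 7.2]
ee_rot: [0.707, 0.707, 0.001, 0.001]
ft_force: [-0.7, -0.6, -0.2]
finger_gap: 80.2
grip_force: 0.0
```

```bash
python3 - <<'E'
from h import *
from rig import r,eyes
o=r.observe();print(o["tool_pos"],o["finger_gap"],go(r,416.2,160.8,3))
E
```

```text
[415.6564282  160.96056757   7.16061421] 80.20575733432865 [-0.2  0.5  4.2]
```

Scaled: 4 mm is 0.016, 3 mm is 0.012.

Request:
play_rows(
  motion=[
    {"dx": 0, "dy": 0.002, "dz": 0.006, "rx": 0, "ry": 0, "rz": 0, "grip": -0.75},
    {"dx": 0, "dy": 0.002, "dz": 0.012, "rx": 0, "ry": 0, "rz": 0, "grip": -0.75},
    {"dx": 0, "dy": 0.002, "dz": 0.016, "rx": 0, "ry": 0, "rz": 0, "grip": -0.75},
    {"dx": 0, "dy": 0.002, "dz": 0.016, "rx": 0, "ry": 0, "rz": 0, "grip": 0},
    {"dx": 0, "dy": 0.002, "dz": 0.016, "rx": 0, "ry": 0, "rz": 0, "grip": 0},
  ],
)

```text
time: 20.87
tool_pos: [415.1, 160.8, 2.1]
ee_rot: [0.707, 0.707, -0.0, -0.0]
ft_force: [0.6, 0.0, -0.5]
finger_gap: 69.4
grip_force: 0.2
```

Request:
play_rows(
  motion=[
    {"dx": 0, "dy": 0, "dz": 0, "rx": 0, "ry": 0, "rz": 0, "grip": 0},
    {"dx": 0, "dy": 0, "dz": 0, "rx": 0, "ry": 0, "rz": 0, "grip": 0},
    {"dx": 0, "dy": 0, "dz": 0, "rx": 0, "ry": 0, "rz": 0, "grip": 0},
    {"dx": 0, "dy": 0, "dz": 0, "rx": 0, "ry": 0, "rz": 0, "grip": 0},
  ],
)

```text
time: 21.2
tool_pos: [415.1, 160.8, 2.2]
ee_rot: [0.707, 0.707, -0.0, -0.0]
ft_force: [0.7, 0.5, -0.9]
finger_gap: 62.6
grip_force: 30.0
```

```bash
python3 - <<'E'
from h import *
from rig import r,eyes
o=r.observe();print(o["tool_pos"],o["finger_gap"],o["grip_force"],go(r,632,82,90))
E
```

```text
[415.12984889 160.8442485    2.16488091] 62.6033198852098 29.999825754202902 [-78.8 216.9 -87.9]
```

Scaled: 99 mm is 0.396, -87 mm is -0.348.

Request:
play_rows(
  motion=[
    {"dx": 0, "dy": 0, "dz": -0.06, "rx": 0, "ry": 0, "rz": 0, "grip": 0},
    {"dx": 0, "dy": 0, "dz": -0.16, "rx": 0, "ry": 0, "rz": 0, "grip": 0},
    {"dx": -0.048, "dy": 0.132, "dz": -0.26, "rx": 0, "ry": 0, "rz": 0, "grip": 0},
    {"dx": -0.096, "dy": 0.264, "dz": -0.348, "rx": 0, "ry": 0, "rz": 0, "grip": 0},
    {"dx": -0.144, "dy": 0.396, "dz": -0.348, "rx": 0, "ry": 0, "rz": 0, "grip": 0},
  ],
)

```text
time: 21.62
tool_pos: [518.3, 124.7, 94.1]
ee_rot: [0.707, 0.707, 0.003, 0.003]
ft_force: [1.5, 0.9, 0.2]
finger_gap: 62.9
grip_force: 30.0
```

Scaled: 116 mm is 0.464, 98 mm is 0.392.

Request:
play_rows(
  motion=[
    {"dx": -0.048, "dy": 0.132, "dz": 0, "rx": 0, "ry": 0, "rz": 0, "grip": 0},
    {"dx": -0.096, "dy": 0.264, "dz": 0, "rx": 0, "ry": 0, "rz": 0, "grip": 0},
    {"dx": -0.144, "dy": 0.392, "dz": 0, "rx": 0, "ry": 0, "rz": 0, "grip": 0},
    {"dx": -0.168, "dy": 0.464, "dz": 0, "rx": 0, "ry": 0, "rz": 0, "grip": 0},
    {"dx": -0.168, "dy": 0.464, "dz": 0, "rx": 0, "ry": 0, "rz": 0, "grip": 0},
  ],
)

```text
time: 22.03
tool_pos: [633.4, 80.9, 89.1]
ee_rot: [0.708, 0.706, 0.001, 0.001]
ft_force: [0.3, -0.1, -1.6]
finger_gap: 62.7
grip_force: 30.0
```

Request:
play_rows(
  motion=[
    {"dx": 0, "dy": 0, "dz": 0, "rx": 0, "ry": 0, "rz": 0, "grip": 0},
    {"dx": 0, "dy": 0, "dz": 0, "rx": 0, "ry": 0, "rz": 0, "grip": 0},
    {"dx": 0, "dy": 0, "dz": 0, "rx": 0, "ry": 0, "rz": 0, "grip": 0},
    {"dx": 0, "dy": 0, "dz": 0, "rx": 0, "ry": 0, "rz": 0, "grip": 0},
    {"dx": 0, "dy": 0, "dz": 0, "rx": 0, "ry": 0, "rz": 0, "grip": 0},
  ],
)

```text
time: 22.45
tool_pos: [629.5, 83.4, 89.3]
ee_rot: [0.707, 0.707, -0.0, -0.0]
ft_force: [-0.8, -0.6, -0.5]
finger_gap: 62.9
grip_force: 30.0
```

Scaled: 20 mm is 0.08, 16 mm is 0.064.

Request:
play_rows(
  motion=[
    {"dx": 0, "dy": 0, "dz": 0.032, "rx": 0, "ry": 0, "rz": 0, "grip": 0},
    {"dx": 0, "dy": 0, "dz": 0.064, "rx": 0, "ry": 0, "rz": 0, "grip": 0},
    {"dx": 0, "dy": 0, "dz": 0.08, "rx": 0, "ry": 0, "rz": 0, "grip": 0},
    {"dx": 0, "dy": 0, "dz": 0.08, "rx": 0, "ry": 0, "rz": 0, "grip": 0},
    {"dx": 0, "dy": 0, "dz": 0.08, "rx": 0, "ry": 0, "rz": 0, "grip": 0},
  ],
)

```text
time: 22.87
tool_pos: [629.6, 82.9, 68.3]
ee_rot: [0.707, 0.707, -0.001, -0.001]
ft_force: [-1.0, 0.0, -0.5]
finger_gap: 63.0
grip_force: 30.0
```

```bash
python3 - <<'E'
from h import *
from rig import r,eyes
o=r.observe();print(o["tool_pos"],o["finger_gap"],go(r,632,82,59))
for n in ["scene","side"]:
    s=eyes.snapshot(n);np.savez(n+"7.npz",**s);w=cloud(s);t=o["tool_pos"]
    for a,b,r0,r1 in [(2,9,25,35),]:
        try: print(n,fit(w,t[:2],t[2]+a,t[2]+b,r0,r1))
        except Exception as e: print(e)
    try: print(n,"hub",fit(w,(632,82),49,56,12,30))
    except Exception as e: print(e)
E
```

```text
[629.59199748  82.88804231  68.30245138] 63.047826512977664 [-0.9  2.4  9.3]
scene (array([628.7,  84.5,  29.8,  73.4]), np.int64(135), 25)
scene hub (array([632.1,  82.9,  22.9,  52.1]), np.int64(107), 29)
side (array([627.4,  82.8,  30.1,  73.8]), np.int64(72), 22)
side hub (array([630.2,  80.6,  22.3,  51.9]), np.int64(75), 26)
```

Scaled: 8 mm is 0.032, -1.6 mm is -0.0064.

Request:
play_rows(
  motion=[
    {"dx": -0.0064, "dy": 0.0128, "dz": 0, "rx": 0, "ry": 0, "rz": 0, "grip": 0},
    {"dx": -0.0064, "dy": 0.0128, "dz": 0.016, "rx": 0, "ry": 0, "rz": 0, "grip": 0},
    {"dx": -0.0064, "dy": 0.0128, "dz": 0.032, "rx": 0, "ry": 0, "rz": 0, "grip": 0},
    {"dx": -0.0064, "dy": 0.0128, "dz": 0.032, "rx": 0, "ry": 0, "rz": 0, "grip": 0},
    {"dx": -0.0064, "dy": 0.0128, "dz": 0.032, "rx": 0, "ry": 0, "rz": 0, "grip": 0},
  ],
)

```text
time: 23.38
tool_pos: [632.9, 81.3, 60.6]
ee_rot: [0.707, 0.707, -0.0, -0.0]
ft_force: [-0.5, -0.8, -0.9]
finger_gap: 62.5
grip_force: 30.0
```

Request:
play_rows(
  motion=[
    {"dx": 0, "dy": 0, "dz": 0, "rx": 0, "ry": 0, "rz": 0, "grip": 0},
    {"dx": 0, "dy": 0, "dz": 0, "rx": 0, "ry": 0, "rz": 0, "grip": 0},
  ],
)

```text
time: 23.55
tool_pos: [633.4, 81.3, 61.3]
ee_rot: [0.707, 0.707, 0.0, 0.0]
ft_force: [-0.1, 0.3, -0.5]
finger_gap: 62.9
grip_force: 30.0
```

```bash
python3 - <<'E'
from h import *
from rig import r,eyes
o=r.observe();print(o["tool_pos"],o["finger_gap"])
ims=[]
for n in ["scene","side"]:
    s=eyes.snapshot(n);np.savez(n+"7.npz",**s);w=cloud(s);t=o["tool_pos"]
    print(n,fit(w,t[:2],t[2]+2,t[2]+9,25,35))
    try: print(n,"hub",fit(w,(632,82),49,56,12,26.5))
    except Exception as e: print(e)
    p=np.linalg.inv(s["T"])@np.r_[t,1]; u=int(p[0]/p[2]*s["fx"]+s["cx"]);v=int(p[1]/p[2]*s["fy"]+s["cy"])
    ims.append(cv2.resize(s["image"][v-45:v+45,u-60:u+60],None,fx=3.2,fy=3.2,interpolation=cv2.INTER_CUBIC))
cv2.imwrite("pics/ring.png",np.hstack(ims))
E
```

```text
[633.44862334  81.29387416  61.27896649] 62.937004675296826
scene (array([632.5,  83. ,  29.9,  66.4]), np.int64(129), 26)
scene hub (array([631.8,  83.5,  22.9,  51.6]), np.int64(71), 23)
side (array([631.5,  81.7,  30.4,  66.3]), np.int64(78), 23)
side hub (array([629.5,  80.2,  22.5,  52.2]), np.int64(45), 19)
```

View pics/ring.png

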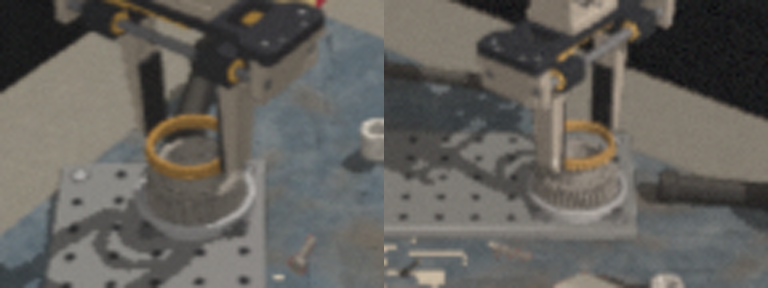

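The crops show the ring held level above the hub, in line with it to about 0.5 mm. I'll lower it.

Scaled: 7 mm is 0.028, 6 mm is 0.024.

Request:
play_rows(
  motion=[
    {"dx": -0.0008, "dy": -0.002, "dz": 0.008, "rx": 0, "ry": 0, "rz": 0, "grip": 0},
    {"dx": -0.0008, "dy": -0.002, "dz": 0.016, "rx": 0, "ry": 0, "rz": 0, "grip": 0},
    {"dx": -0.0008, "dy": -0.002, "dz": 0.024, "rx": 0, "ry": 0, "rz": 0, "grip": 0},
    {"dx": -0.0008, "dy": -0.002, "dz": 0.028, "rx": 0, "ry": 0, "rz": 0, "grip": 0},
    {"dx": -0.0008, "dy": -0.002, "dz": 0.028, "rx": 0, "ry": 0, "rz": 0, "grip": 0},
  ],
)

```text
time: 24.07
tool_pos: [632.5, 81.1, 53.6]
ee_rot: [0.707, 0.707, -0.0, -0.0]
ft_force: [-0.0, 0.8, -1.2]
finger_gap: 63.1
grip_force: 30.0
```

Scaled: 4 mm is 0.016, 3 mm is 0.012.

Request:
play_rows(
  motion=[
    {"dx": 0, "dy": 0, "dz": 0.004, "rx": 0, "ry": 0, "rz": 0, "grip": 0},
    {"dx": 0, "dy": 0, "dz": 0.008, "rx": 0, "ry": 0, "rz": 0, "grip": 0},
    {"dx": 0, "dy": 0, "dz": 0.012, "rx": 0, "ry": 0, "rz": 0, "grip": 0},
    {"dx": 0, "dy": 0, "dz": 0.016, "rx": 0, "ry": 0, "rz": 0, "grip": 0},
    {"dx": 0, "dy": 0, "dz": 0.016, "rx": 0, "ry": 0, "rz": 0, "grip": 0},
  ],
)

```text
time: 24.48
tool_pos: [632.7, 81.1, 49.9]
ee_rot: [0.707, 0.707, -0.0, -0.0]
ft_force: [-0.5, 0.4, -1.8]
finger_gap: 63.0
grip_force: 30.0
```

Scaled: 4 mm is 0.016, 3 mm is 0.012.

Request:
play_rows(
  motion=[
    {"dx": 0, "dy": 0, "dz": 0.004, "rx": 0, "ry": 0, "rz": 0, "grip": 0},
    {"dx": 0, "dy": 0, "dz": 0.008, "rx": 0, "ry": 0, "rz": 0, "grip": 0},
    {"dx": 0, "dy": 0, "dz": 0.012, "rx": 0, "ry": 0, "rz": 0, "grip": 0},
    {"dx": 0, "dy": 0, "dz": 0.016, "rx": 0, "ry": 0, "rz": 0, "grip": 0},
    {"dx": 0, "dy": 0, "dz": 0.016, "rx": 0, "ry": 0, "rz": 0, "grip": 0},
  ],
)

```text
time: 24.9
tool_pos: [632.7, 81.1, 45.9]
ee_rot: [0.707, 0.707, -0.0, -0.0]
ft_force: [-0.7, -1.0, -0.6]
finger_gap: 62.8
grip_force: 30.0
```

Scaled: 2.5 mm is 0.01, 2 mm is 0.008.

Request:
play_rows(
  motion=[
    {"dx": 0, "dy": 0, "dz": 0.004, "rx": 0, "ry": 0, "rz": 0, "grip": 0},
    {"dx": 0, "dy": 0, "dz": 0.008, "rx": 0, "ry": 0, "rz": 0, "grip": 0},
    {"dx": 0, "dy": 0, "dz": 0.01, "rx": 0, "ry": 0, "rz": 0, "grip": 0},
    {"dx": 0, "dy": 0, "dz": 0.01, "rx": 0, "ry": 0, "rz": 0, "grip": -0.7},
    {"dx": 0, "dy": 0, "dz": 0.01, "rx": 0, "ry": 0, "rz": 0, "grip": -0.7},
  ],
)

```text
time: 25.32
tool_pos: [633.0, 81.0, 43.8]
ee_rot: [0.707, 0.707, 0.0, 0.0]
ft_force: [-0.1, 0.7, -1.0]
finger_gap: 74.6
grip_force: 0.0
```

Scaled: -85 mm is -0.34, -50 mm is -0.2.

Request:
play_rows(
  motion=[
    {"dx": 0, "dy": 0, "dz": 0, "rx": 0, "ry": 0, "rz": 0, "grip": -0.7},
    {"dx": 0, "dy": 0, "dz": 0, "rx": 0, "ry": 0, "rz": 0, "grip": -0.7},
    {"dx": 0, "dy": 0, "dz": -0.06, "rx": 0, "ry": 0, "rz": 0, "grip": -0.7},
    {"dx": 0, "dy": 0, "dz": -0.2, "rx": 0, "ry": 0, "rz": 0, "grip": -0.7},
    {"dx": 0, "dy": 0, "dz": -0.34, "rx": 0, "ry": 0, "rz": 0, "grip": -0.7},
  ],
)

```text
time: 25.73
tool_pos: [631.3, 81.1, 127.9]
ee_rot: [0.707, 0.707, -0.001, -0.002]
ft_force: [1.3, -0.1, 1.2]
finger_gap: 77.9
grip_force: 0.0
```

Scaled: -150 mm is -0.6, -120 mm is -0.48.

Request:
play_rows(
  motion=[
    {"dx": 0.088, "dy": -0.12, "dz": -0.04, "rx": 0, "ry": 0, "rz": 0, "grip": -0.7},
    {"dx": 0.18, "dy": -0.24, "dz": -0.08, "rx": 0, "ry": 0, "rz": 0, "grip": -0.7},
    {"dx": 0.268, "dy": -0.36, "dz": -0.08, "rx": 0, "ry": 0, "rz": 0, "grip": -0.7},
    {"dx": 0.36, "dy": -0.48, "dz": -0.08, "rx": 0, "ry": 0, "rz": 0, "grip": -0.7},
    {"dx": 0.448, "dy": -0.6, "dz": -0.08, "rx": 0, "ry": 0, "rz": 0, "grip": -0.7},
  ],
)

```text
time: 26.15
tool_pos: [481.7, 193.9, 149.2]
ee_rot: [0.707, 0.707, 0.0, 0.0]
ft_force: [-0.0, 0.1, 0.7]
finger_gap: 78.3
grip_force: 0.0
```

Scaled: -150 mm is -0.6, -120 mm is -0.48.

Request:
play_rows(
  motion=[
    {"dx": 0.096, "dy": -0.12, "dz": 0, "rx": 0, "ry": 0, "rz": 0, "grip": -0.7},
    {"dx": 0.192, "dy": -0.24, "dz": 0, "rx": 0, "ry": 0, "rz": 0, "grip": -0.7},
    {"dx": 0.288, "dy": -0.36, "dz": 0, "rx": 0, "ry": 0, "rz": 0, "grip": -0.7},
    {"dx": 0.384, "dy": -0.48, "dz": 0, "rx": 0, "ry": 0, "rz": 0, "grip": -0.7},
    {"dx": 0.48, "dy": -0.6, "dz": 0, "rx": 0, "ry": 0, "rz": 0, "grip": -0.7},
  ],
)

```text
time: 26.57
tool_pos: [331.5, 313.9, 149.1]
ee_rot: [0.707, 0.707, 0.001, 0.0]
ft_force: [1.0, 0.6, -0.2]
finger_gap: 78.1
grip_force: 0.0
```

Scaled: -11 mm is -0.044, 6 mm is 0.024.

Request:
play_rows(
  motion=[
    {"dx": 0.024, "dy": -0.044, "dz": 0, "rx": 0, "ry": 0, "rz": 0, "grip": -0.7},
    {"dx": 0.024, "dy": -0.044, "dz": 0, "rx": 0, "ry": 0, "rz": 0, "grip": -0.7},
    {"dx": 0.024, "dy": -0.044, "dz": 0, "rx": 0, "ry": 0, "rz": 0, "grip": -0.7},
    {"dx": 0.024, "dy": -0.044, "dz": 0, "rx": 0, "ry": 0, "rz": 0, "grip": -0.7},
    {"dx": 0.024, "dy": -0.044, "dz": 0, "rx": 0, "ry": 0, "rz": 0, "grip": -0.7},
  ],
)

```text
time: 26.98
tool_pos: [323.2, 318.4, 148.9]
ee_rot: [0.708, 0.706, 0.0, 0.0]
ft_force: [-0.1, 0.2, -0.0]
finger_gap: 78.2
grip_force: 0.0
```

```bash
python3 - <<'E'
from h import *
from rig import r,eyes
o=r.observe();print(o["tool_pos"],o["finger_gap"],go(r,321.5,319.2,64.5))
for n in ["scene","side"]:
    s=eyes.snapshot(n);np.savez(n+"8.npz",**s);w=cloud(s)
    for nm,c,z0,z1,r0,r1 in [("ring",(632,82),45,49.5,27,36),("ring-lo",(632,82),40,45,27,36),("hub",(632,82),50,57,12,30),("cl",(321.5,319),73,84,14,36)]:
        try: print(n,nm,*fit(w,c,z0,z1,r0,r1))
        except Exception as e: print(nm,e)
E
```

```text
[323.21507363 318.40130278 148.87282253] 78.16343238994962 [ 0.8 -1.8 84.4]
scene ring [632.3  81.7  30.1  47.1] 56 21
scene ring-lo [631.3  83.6  29.8  43. ] 34 13
scene hub [632.1  82.9  22.3  52.8] 137 35
scene cl [322.2 320.4  23.2  76.6] 532 35
side ring [631.   81.5  30.8  47.3] 50 28
side ring-lo [630.2  80.7  30.2  42.3] 47 19
side hub [630.4  81.4  22.3  52.5] 82 35
side cl [321.1 318.4  23.6  76.4] 187 35
```

The ring is seated, with its top at about 49 mm. Next is the cluster.

Scaled: 80 mm is 0.32, -1.8 mm is -0.0072.

Request:
play_rows(
  motion=[
    {"dx": 0.0032, "dy": -0.0072, "dz": 0.12, "rx": 0, "ry": 0, "rz": 0, "grip": -0.7},
    {"dx": 0.0032, "dy": -0.0072, "dz": 0.22, "rx": 0, "ry": 0, "rz": 0, "grip": -0.7},
    {"dx": 0.0032, "dy": -0.0072, "dz": 0.288, "rx": 0, "ry": 0, "rz": 0, "grip": -0.7},
    {"dx": 0.0032, "dy": -0.0072, "dz": 0.32, "rx": 0, "ry": 0, "rz": 0, "grip": -0.7},
    {"dx": 0.0032, "dy": -0.0072, "dz": 0.32, "rx": 0, "ry": 0, "rz": 0, "grip": -0.7},
  ],
)

```text
time: 27.5
tool_pos: [319.2, 318.7, 66.9]
ee_rot: [0.707, 0.707, -0.002, -0.001]
ft_force: [-0.2, 0.9, 0.4]
finger_gap: 78.1
grip_force: 0.0
```

Request:
play_rows(
  motion=[
    {"dx": 0, "dy": 0, "dz": 0, "rx": 0, "ry": 0, "rz": 0, "grip": -0.7},
    {"dx": 0, "dy": 0, "dz": 0, "rx": 0, "ry": 0, "rz": 0, "grip": -0.7},
    {"dx": 0, "dy": 0, "dz": 0, "rx": 0, "ry": 0, "rz": 0, "grip": -0.7},
  ],
)

```text
time: 27.75
tool_pos: [321.3, 320.4, 70.1]
ee_rot: [0.707, 0.707, 0.001, 0.0]
ft_force: [-0.7, -0.1, 0.2]
finger_gap: 77.9
grip_force: 0.0
```

Scaled: 5 mm is 0.02, 4 mm is 0.016.

Request:
play_rows(
  motion=[
    {"dx": -0.004, "dy": 0, "dz": 0.008, "rx": 0, "ry": 0, "rz": 0, "grip": -0.7},
    {"dx": -0.004, "dy": 0, "dz": 0.016, "rx": 0, "ry": 0, "rz": 0, "grip": -0.7},
    {"dx": -0.004, "dy": 0, "dz": 0.02, "rx": 0, "ry": 0, "rz": 0, "grip": -0.7},
    {"dx": -0.004, "dy": 0, "dz": 0.02, "rx": 0, "ry": 0, "rz": 0, "grip": 0},
    {"dx": -0.004, "dy": 0, "dz": 0.02, "rx": 0, "ry": 0, "rz": 0, "grip": 0},
  ],
)

```text
time: 28.17
tool_pos: [320.0, 318.9, 63.7]
ee_rot: [0.707, 0.707, -0.0, -0.0]
ft_force: [-1.2, -0.0, -0.6]
finger_gap: 67.0
grip_force: 0.0
```

Request:
play_rows(
  motion=[
    {"dx": 0, "dy": 0, "dz": 0, "rx": 0, "ry": 0, "rz": 0, "grip": 0.1},
    {"dx": 0, "dy": 0, "dz": 0, "rx": 0, "ry": 0, "rz": 0, "grip": 0.1},
    {"dx": 0, "dy": 0, "dz": 0, "rx": 0, "ry": 0, "rz": 0, "grip": 0.1},
    {"dx": 0, "dy": 0, "dz": 0, "rx": 0, "ry": 0, "rz": 0, "grip": 0.1},
    {"dx": 0, "dy": 0, "dz": 0, "rx": 0, "ry": 0, "rz": 0, "grip": 0.1},
  ],
)

```text
time: 28.58
tool_pos: [320.7, 319.1, 64.0]
ee_rot: [0.707, 0.707, 0.001, 0.0]
ft_force: [2.9, 0.9, 0.0]
finger_gap: 58.2
grip_force: 29.5
```

Scaled: -20 mm is -0.08, -10 mm is -0.04.

Request:
play_rows(
  motion=[
    {"dx": 0, "dy": 0, "dz": -0.016, "rx": 0, "ry": 0, "rz": 0, "grip": 0.1},
    {"dx": 0, "dy": 0, "dz": -0.04, "rx": 0, "ry": 0, "rz": 0, "grip": 0.1},
    {"dx": 0, "dy": 0, "dz": -0.08, "rx": 0, "ry": 0, "rz": 0, "grip": 0.1},
    {"dx": 0, "dy": 0, "dz": -0.08, "rx": 0, "ry": 0, "rz": 0, "grip": 0.1},
  ],
)

```text
time: 28.92
tool_pos: [320.2, 319.2, 85.0]
ee_rot: [0.707, 0.707, 0.0, 0.0]
ft_force: [0.5, 0.8, -6.1]
finger_gap: 57.9
grip_force: 28.9
```

```bash
python3 - <<'E'
from h import *
from rig import r,eyes
o=r.observe();print(o["tool_pos"],o["finger_gap"],o["ft_force"],go(r,563,172.7,170))
E
```

```text
[320.24480609 319.15699308  85.0035114 ] 57.940774294822866 [ 0.53498557  0.84098357 -6.14096979] [-146.5  242.8  -84.9]
```

Scaled: 75 mm is 0.3, -55 mm is -0.22.

Request:
play_rows(
  motion=[
    {"dx": 0, "dy": 0, "dz": -0.08, "rx": 0, "ry": 0, "rz": 0, "grip": 0.1},
    {"dx": -0.02, "dy": 0.032, "dz": -0.16, "rx": 0, "ry": 0, "rz": 0, "grip": 0.1},
    {"dx": -0.06, "dy": 0.1, "dz": -0.22, "rx": 0, "ry": 0, "rz": 0, "grip": 0.1},
    {"dx": -0.12, "dy": 0.2, "dz": -0.22, "rx": 0, "ry": 0, "rz": 0, "grip": 0.1},
    {"dx": -0.18, "dy": 0.3, "dz": -0.22, "rx": 0, "ry": 0, "rz": 0, "grip": 0.1},
  ],
)

```text
time: 29.33
tool_pos: [396.1, 273.9, 140.1]
ee_rot: [0.707, 0.708, 0.001, 0.0]
ft_force: [0.1, -0.2, -7.5]
finger_gap: 58.2
grip_force: 28.9
```

Scaled: 123 mm is 0.492, 100 mm is 0.4.

Request:
play_rows(
  motion=[
    {"dx": -0.06, "dy": 0.1, "dz": 0, "rx": 0, "ry": 0, "rz": 0, "grip": 0.1},
    {"dx": -0.12, "dy": 0.2, "dz": 0, "rx": 0, "ry": 0, "rz": 0, "grip": 0.1},
    {"dx": -0.18, "dy": 0.3, "dz": 0, "rx": 0, "ry": 0, "rz": 0, "grip": 0.1},
    {"dx": -0.24, "dy": 0.4, "dz": 0, "rx": 0, "ry": 0, "rz": 0, "grip": 0.1},
    {"dx": -0.3, "dy": 0.492, "dz": 0, "rx": 0, "ry": 0, "rz": 0, "grip": 0.1},
  ],
)

```text
time: 29.75
tool_pos: [518.9, 197.9, 138.3]
ee_rot: [0.707, 0.707, -0.0, -0.0]
ft_force: [0.3, 0.2, -6.4]
finger_gap: 57.7
grip_force: 28.9
```

Scaled: 44 mm is 0.176, 37 mm is 0.148.

Request:
play_rows(
  motion=[
    {"dx": -0.052, "dy": 0.088, "dz": 0, "rx": 0, "ry": 0, "rz": 0, "grip": 0.1},
    {"dx": -0.088, "dy": 0.148, "dz": 0, "rx": 0, "ry": 0, "rz": 0, "grip": 0.1},
    {"dx": -0.108, "dy": 0.176, "dz": 0, "rx": 0, "ry": 0, "rz": 0, "grip": 0.1},
    {"dx": -0.108, "dy": 0.176, "dz": 0, "rx": 0, "ry": 0, "rz": 0, "grip": 0.1},
    {"dx": -0.108, "dy": 0.176, "dz": 0, "rx": 0, "ry": 0, "rz": 0, "grip": 0.1},
  ],
)

```text
time: 30.17
tool_pos: [561.0, 172.2, 138.1]
ee_rot: [0.707, 0.707, -0.001, -0.001]
ft_force: [-0.8, 0.7, -6.4]
finger_gap: 58.1
grip_force: 28.9
```

Scaled: 50 mm is 0.2, 42 mm is 0.168.

Request:
play_rows(
  motion=[
    {"dx": 0, "dy": 0, "dz": 0.06, "rx": 0, "ry": 0, "rz": 0, "grip": 0.1},
    {"dx": 0, "dy": 0, "dz": 0.12, "rx": 0, "ry": 0, "rz": 0, "grip": 0.1},
    {"dx": 0, "dy": 0, "dz": 0.168, "rx": 0, "ry": 0, "rz": 0, "grip": 0.1},
    {"dx": 0, "dy": 0, "dz": 0.2, "rx": 0, "ry": 0, "rz": 0, "grip": 0.1},
    {"dx": 0, "dy": 0, "dz": 0.2, "rx": 0, "ry": 0, "rz": 0, "grip": 0.1},
  ],
)

```text
time: 30.58
tool_pos: [559.5, 172.3, 86.2]
ee_rot: [0.707, 0.707, -0.002, -0.002]
ft_force: [-1.1, -0.3, -7.0]
finger_gap: 58.0
grip_force: 28.9
```

```bash
python3 - <<'E'
from h import *
from rig import r,eyes
o=r.observe();t=o["tool_pos"];print(t,o["ee_rot"],o["ft_force"],go(r,563,172.7,76))
ims=[]
for n in ["scene","side"]:
    s=eyes.snapshot(n);w=cloud(s)
    try: print(n,fit(w,t[:2],t[2]+9,t[2]+18,14,31))
    except Exception as e: print(e)
    p=np.linalg.inv(s["T"])@np.r_[t,1]; u=int(p[0]/p[2]*s["fx"]+s["cx"]);v=int(p[1]/p[2]*s["fy"]+s["cy"])
    ims.append(cv2.resize(s["image"][v-45:v+75,u-60:u+60],None,fx=3.2,fy=3.2,interpolation=cv2.INTER_CUBIC))
cv2.imwrite("pics/cl.png",np.hstack(ims))
E
```

```text
[559.4826625  172.33628688  86.16382432] [ 0.706782    0.70742672 -0.00192459 -0.00171442] [-1.09724936 -0.34739016 -6.99574925] [ 0.4  3.6 10.1]
scene (array([560.4, 174.5,  23.3,  98.8]), np.int64(262), 30)
side (array([560. , 169.8,  22.9,  99.8]), np.int64(131), 28)
```

View pics/cl.png

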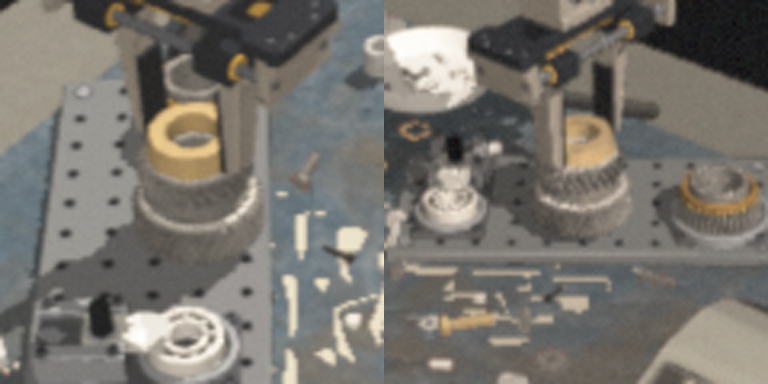

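The crops show the cluster held upright between the pocket and the nest, the bearing under its closed gate, and the ring on the gear. I'll lower the cluster.

Scaled: 8 mm is 0.032, 6 mm is 0.024.

Request:
play_rows(
  motion=[
    {"dx": 0, "dy": 0.008, "dz": 0.008, "rx": 0, "ry": 0, "rz": 0, "grip": 0.1},
    {"dx": 0, "dy": 0.008, "dz": 0.016, "rx": 0, "ry": 0, "rz": 0, "grip": 0.1},
    {"dx": 0, "dy": 0.008, "dz": 0.024, "rx": 0, "ry": 0, "rz": 0, "grip": 0.1},
    {"dx": 0, "dy": 0.008, "dz": 0.032, "rx": 0, "ry": 0, "rz": 0, "grip": 0.1},
    {"dx": 0, "dy": 0.008, "dz": 0.032, "rx": 0, "ry": 0, "rz": 0, "grip": 0.1},
  ],
)

```text
time: 31.1
tool_pos: [563.8, 171.8, 80.2]
ee_rot: [0.707, 0.707, -0.0, -0.0]
ft_force: [-0.8, 0.5, -6.7]
finger_gap: 58.0
grip_force: 28.9
```

Scaled: 2 mm is 0.008, 1 mm is 0.004.

Request:
play_rows(
  motion=[
    {"dx": 0, "dy": 0, "dz": 0.004, "rx": 0, "ry": 0, "rz": 0, "grip": 0.1},
    {"dx": 0, "dy": 0, "dz": 0.008, "rx": 0, "ry": 0, "rz": 0, "grip": 0.1},
    {"dx": 0, "dy": 0, "dz": 0.008, "rx": 0, "ry": 0, "rz": 0, "grip": 0.1},
  ],
)

```text
time: 31.35
tool_pos: [564.0, 171.8, 78.5]
ee_rot: [0.707, 0.707, -0.0, -0.0]
ft_force: [-0.2, 0.8, -6.3]
finger_gap: 58.0
grip_force: 28.9
```

Scaled: 1.5 mm is 0.006, 1 mm is 0.004.

Request:
play_rows(
  motion=[
    {"dx": 0, "dy": 0, "dz": 0.004, "rx": 0, "ry": 0, "rz": 0, "grip": 0.1},
    {"dx": 0, "dy": 0, "dz": 0.006, "rx": 0, "ry": 0, "rz": 0, "grip": 0.1},
    {"dx": 0, "dy": 0, "dz": 0.006, "rx": 0, "ry": 0, "rz": 0, "grip": 0.1},
  ],
)

```text
time: 31.6
tool_pos: [564.0, 171.9, 77.0]
ee_rot: [0.707, 0.707, -0.0, -0.0]
ft_force: [0.1, 0.1, -7.6]
finger_gap: 58.0
grip_force: 28.9
```

Request:
play_rows(
  motion=[
    {"dx": 0, "dy": 0, "dz": 0.002, "rx": 0, "ry": 0, "rz": 0, "grip": 0.1},
    {"dx": 0, "dy": 0, "dz": 0.004, "rx": 0, "ry": 0, "rz": 0, "grip": 0.1},
    {"dx": 0, "dy": 0, "dz": 0.004, "rx": 0, "ry": 0, "rz": 0, "grip": 0.1},
  ],
)

```text
time: 31.85
tool_pos: [564.1, 171.9, 76.2]
ee_rot: [0.707, 0.707, 0.0, 0.0]
ft_force: [-0.5, -0.2, -6.4]
finger_gap: 58.0
grip_force: 28.9
```

Scaled: 0.5 mm is 0.002.

Request:
play_rows(
  motion=[
    {"dx": 0, "dy": 0, "dz": 0.002, "rx": 0, "ry": 0, "rz": 0, "grip": 0.1},
    {"dx": 0, "dy": 0, "dz": 0.002, "rx": 0, "ry": 0, "rz": 0, "grip": -0.2},
    {"dx": 0, "dy": 0, "dz": 0.002, "rx": 0, "ry": 0, "rz": 0, "grip": -0.6},
    {"dx": 0, "dy": 0, "dz": 0.002, "rx": 0, "ry": 0, "rz": 0, "grip": -0.6},
    {"dx": 0, "dy": 0, "dz": 0.002, "rx": 0, "ry": 0, "rz": 0, "grip": -0.6},
  ],
)

```text
time: 32.27
tool_pos: [565.3, 171.9, 77.0]
ee_rot: [0.707, 0.707, 0.001, 0.001]
ft_force: [-1.3, -0.5, -0.1]
finger_gap: 73.3
grip_force: 0.0
```

Request:
play_rows(
  motion=[
    {"dx": 0, "dy": 0, "dz": 0, "rx": 0, "ry": 0, "rz": 0, "grip": -0.6},
    {"dx": 0, "dy": 0, "dz": 0, "rx": 0, "ry": 0, "rz": 0, "grip": -0.6},
    {"dx": 0, "dy": 0, "dz": -0.06, "rx": 0, "ry": 0, "rz": 0, "grip": -0.6},
    {"dx": 0, "dy": 0, "dz": -0.2, "rx": 0, "ry": 0, "rz": 0, "grip": -0.6},
    {"dx": 0, "dy": 0, "dz": -0.32, "rx": 0, "ry": 0, "rz": 0, "grip": -0.6},
  ],
)

```text
time: 32.68
tool_pos: [563.4, 171.8, 156.2]
ee_rot: [0.707, 0.707, -0.001, -0.001]
ft_force: [0.5, -0.9, 0.8]
finger_gap: 73.8
grip_force: 0.0
```

Scaled: -150 mm is -0.6, -120 mm is -0.48.

Request:
play_rows(
  motion=[
    {"dx": -0.12, "dy": -0.08, "dz": -0.04, "rx": 0, "ry": 0, "rz": 0, "grip": -0.6},
    {"dx": -0.24, "dy": -0.16, "dz": -0.08, "rx": 0, "ry": 0, "rz": 0, "grip": -0.6},
    {"dx": -0.36, "dy": -0.24, "dz": -0.12, "rx": 0, "ry": 0, "rz": 0, "grip": -0.6},
    {"dx": -0.48, "dy": -0.32, "dz": -0.16, "rx": 0, "ry": 0, "rz": 0, "grip": -0.6},
    {"dx": -0.6, "dy": -0.36, "dz": -0.16, "rx": 0, "ry": 0, "rz": 0, "grip": -0.6},
  ],
)

```text
time: 33.1
tool_pos: [473.6, 20.8, 198.0]
ee_rot: [0.707, 0.707, 0.001, 0.002]
ft_force: [0.5, 0.3, 1.1]
finger_gap: 73.7
grip_force: 0.0
```

Request:
play_rows(
  motion=[
    {"dx": 0, "dy": 0, "dz": 0, "rx": 0, "ry": 0, "rz": 0, "grip": -0.6},
    {"dx": 0, "dy": 0, "dz": 0, "rx": 0, "ry": 0, "rz": 0, "grip": -0.6},
    {"dx": 0, "dy": 0, "dz": 0, "rx": 0, "ry": 0, "rz": 0, "grip": -0.6},
    {"dx": 0, "dy": 0, "dz": 0, "rx": 0, "ry": 0, "rz": 0, "grip": -0.6},
    {"dx": 0, "dy": 0, "dz": 0, "rx": 0, "ry": 0, "rz": 0, "grip": -0.6},
  ],
)

```text
time: 33.52
tool_pos: [474.3, 22.8, 195.4]
ee_rot: [0.707, 0.708, -0.0, -0.0]
ft_force: [0.2, -0.2, -1.0]
finger_gap: 73.4
grip_force: 0.0
```

```bash
python3 - <<'E'
from h import *
from rig import r,eyes
print(r.observe()["tool_pos"])
for n in ["scene","side"]:
    s=eyes.snapshot(n);w=cloud(s)
    for nm,c,z0,z1,r0,r1 in [("nest",(633,82),19,25,36,46),("ring",(632,82),45,49.5,27,36),("hub",(632,82),50,57,12,30),("cl",(563,172),85,95,14,36),("bear",PK,29,34.5,8,25),("pocket",PK,20,25,25,36)]:
        try: print(n,nm,*fit(w,c,z0,z1,r0,r1))
        except Exception as e: print(nm,e)
    P=w.reshape(-1,3);w2=P[:,:2]-PK
    a=w2@PX;b=w2@PY
    k=(P[:,2]>49)&(P[:,2]<66)&(a>35)&(a<100)&(abs(b)<10)
    print("knob x",np.round(np.percentile(a[k],[2,50,98])))
    cv2.imwrite(f"pics/end_{n}.png",cv2.resize(s["image"][120:330,180:440] if n=="scene" else s["image"][130:280,180:440],None,fx=3,fy=2.8))
E
```

```text
[474.29105421  22.81997765 195.43013094]
scene nest [633.1  83.8  40.2  21.2] 76 17
scene ring [631.3  82.5  30.   47.4] 89 27
scene hub [632.3  82.2  22.4  52.4] 139 35
scene cl [563.  173.5  23.2  88.4] 296 35
scene bear [494.7 264.9  18.5  31.2] 216 29
scene pocket [494.7 263.5  29.2  22.5] 134 23
knob x [45. 51. 57.]
side nest [632.3  80.8  40.   21.4] 83 24
side ring [630.5  81.3  30.2  47.2] 56 25
side hub [630.4  81.1  22.6  52.5] 80 34
side cl [560.8 171.9  23.1  88.4] 129 29
side bear [492.3 263.1  17.7  31.2] 94 35
side pocket [491.8 261.7  28.3  23. ] 56 24
knob x [42. 46. 53.]
```

View pics/end_scene.png

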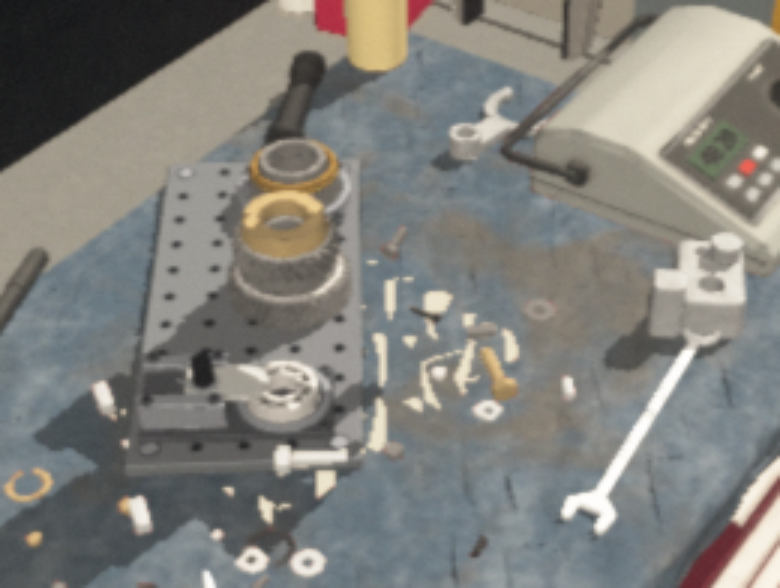

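The picture shows the bearing at (285,385) under its closed gate, and the cluster upright at (285,250). The ring lies on the gear in its nest at (295,165), and the fork at (485,130) has not been touched. I'm handing in.

```bash
python3 -c "
from rig import r
print(r.hand_in())"
```

```text
the job is handed in; nothing more can be done
None
```

I handed the job in at about 34 s; no verdict came back, but the last images showed the bearing in its pocket with the gate home, the low gear and ring seated in the nest, the cluster upright midway, and the fork where it lay.

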